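# Open the sprung cover of the sample enclosure past its safety catch

### The arm

A 6-joint arm with a two-finger parallel gripper is mounted at the origin on a cart in front of the work surface, level with it; the furniture and walls round the work are solid. World frame = base frame: x ahead of the robot, y to its left, z up, the work surface at z = 0. Lengths are in m, angles in rad, forces in N, time in s.
With the tool pointing down it reaches from about 0.375 to 0.9 m from the base axis. Payload 3.1 kg.
Tool frame: the origin (TCP) lies midway between the tips of the shut fingers; the grasp point (between the pads) lies robot.grip_point_offset behind it (robot.grip_point_offset is the distance from the TCP to the grasp point, in m); z points along the fingers, y is the direction in which the jaws open and shut (so a half turn about z gives the same grasp; the last joint's range is limited). The gripper opens to 87 mm and grips with 3 to 60 N. Pads are 19 mm wide; open, the fingers measure 117 mm over their backs; the gripper's body (75 mm by 190 mm) begins 51 mm behind the grasp point.
Start: joints at [1.115, 0.527, 1.433, -0, 1.181, -0.178], TCP at [0.171, 0.601, 0.19] pointing down, gripper open.
Joint ranges: [-3.08, 3.08], [-0.75, 2.2], [0.22, 2.44], [-1.43, 4.57], [0, 2.65], [-2.85, 2.85]. Speed limits (rad/s): [2.79, 2.79, 3.14, 3.14, 3.14, 3.14].

### API

Orientations are given as a unit quaternion [x, y, z, w].
In Python, from rig import robot, cams, hand_in gives the robot as it stands. The module is installed in compiled form; this text tells all that it offers.
- The arm moves only by the tool send_rows, never from a script. Its argument "steps" is one flat list of numbers, 5 for each row, row after row: the finger opening in m, from 0 to 0.087, then the shift along the tool's x, y, z in m, then the turn about the tool's z in rad. A call has 1 to 8 rows; each row is the pose to reach, as a shift and turn from the pose measured when the call began, along the tool's axes at that moment; what a row does not reach only later rows make up. A row lasts 1/8 s, in which the tool goes at most 62.5 mm and 10.7 degrees, less where a joint would pass 70% of its speed; a pose out of reach is approached as far as the arm can. A call with a gripper value outside its range is refused whole. The fingers move at their own pace and stop on an object; "force" is the grip in N (left out, the last holds). Time passes only in rows, so rows that repeat a pose let the fingers close. It gives the time, the measured TCP pose, the force and the opening at its end, in the units of the state.
- robot.get_obs(): the state, without advancing time (a new reading comes with each control period).
- cams.camera(name): name is "side" or "top" or "wrist"; returns a dict with "color" (480x640x3 uint8, red, green, blue), "range_z" (480x640 float32, m along the optical axis (not along the pixel's ray), 0 where there is no reading), "intrinsics" (3x3 intrinsics, pixels), "k1" (the pictures are not rectified: a ray, as slopes to the right and down, at radius r is drawn at 1 + k1 r^2 times it, then the intrinsics apply), "extrinsics" (4x4, takes a point from camera to world coordinates). Camera axes: x right, y down, z forward; pixel columns grow to the right and rows downward; lengths in m; the calibration is good to about 2 mm. A picture is of the moment at which its call begins.
- hand_in(): hands the job in, once; it reports no verdict.
The state is a dict: "time": time; "q": joint angles; "joint_velocities": joint speeds; "joint_torque": joint torques, N m; "position": TCP position; "tool_rot": TCP orientation; "ft_force": force on the tool from outside, world axes, zero at the start; "moment": the same for the moment, N m; "grip_width": finger opening in m.
Only numpy, scipy, OpenCV 4.12 (cv2) and the standard library are available. Lean on these libraries where they do the work, as an engineer would, in place of code of your own. Each camera call takes 0.05 s, during which the arm holds its last target.

### The job

Open the cover of the grey sample enclosure. Take the release bar by its handle and push its shank through the slot in the enclosure's front until the hidden latch lets go and the cover pops up onto its safety catch, then lay the bar back down flat on the worktop. Reach under the raised front edge, push the hidden sprung catch aside to the left while lifting, and swing the cover up as far as it goes so that it stays open by itself, leaving the sample, the mouse and the mug where they are.

Things in the scene. Friction and masses are not known exactly. Their poses are not given: they have to be found in the camera images.
- enclosure: fixed grey sheet steel box bolted to the worktop, 165 (x) x 240 (y) x 110 (z) mm; origin at the centre of its underside, x from its front (robot side) to its back, y to its left, z up. Front wall's outer face at x = -82.5 mm; 22 x 4 mm flanges at left and right. Its cover of 4 mm plate is hinged at the back and overhangs the front wall by 40 mm.
- slot (a point): centre of the release slot, in the outer face of the front wall, 60 mm right of the middle, 42 mm up; 18 mm wide x 24 mm high, wall 5 mm; axes as the enclosure's. The hidden latch's tab (26 x 30 mm) faces it 20 mm behind that outer face: pushed 7 mm straight in it lets the cover go (14 mm is its end); spring 4 N, rising to 8.5 N; it returns by itself.
- hinge (a point): middle of the cover's hinge line, fixed, at (82.5, 0, 110) mm in the enclosure; the cover turns about the enclosure's y axis here
- lid (a joint): angle of the cover, rad: 0 shut, grows as its front edge rises. When the latch lets go a plunger lifts it to about 0.17 (front edge up 35 mm); the safety catch stops it at about 0.19 unless pushed aside. End stop 1.25. The stiff hinge holds the cover wherever it is left; lifting at the front edge takes about 3.5 N.
- lip (a point): middle of the lower edge of the cover's down-turned front skirt (4 mm thick, 248 mm long, 12 mm below the plate's underside), the edge to lift from below; there is no handle. Moves with the cover: 203 mm in front of and 12 mm below the hinge line when shut, where its axes are the enclosure's.
- catch (a joint): sideways travel of the safety catch to the enclosure's left (+y), m: 0 at rest, 0.026 at its end. Beyond 0.013 it frees the cover; it must be held there until the front edge has risen by some 15 mm. Spring 4 N at rest, 8.6 N at its end.
- catch_plate (a point): centre of the right (-y) face of the catch's upright thumb plate, the face to push left: 6 mm thick, 24 front to back, 44 high, just behind the skirt, centre 15 mm behind and 16 below the skirt's edge in the cover's axes. At its rear foot a hook, 14 mm to the right, grips under a fixed lug (8 x 18 mm) that sticks out 17 mm from the wall's top. Keep fingers in front of lug and hook; go clear right once past.
- release_bar: the release bar, a tool lying loose on the worktop at the left; origin on its underside below the handle's centre, x towards the shank's tip, z up
- bar_handle (a point): centre of the bar's black handle, 70 (x) x 22 (y) x 20 (z) mm; a round steel shank 10 mm thick runs on from the handle's end along +x at half height, its tip 120 mm from this point. Total length 155 mm, about 0.09 kg.
- sample: grey cut sample board, 54 x 151 x 13 mm, lying loose at the right, to be left alone; origin under its centre
- mouse: black computer mouse, 110 x 61 x 35 mm, at the right, to be left alone; origin under its centre
- mug: white mug, 92 x 127 x 95 mm, at the right, to be left alone; origin under its centre
Mind the look-alikes: they are no part of the job. Leave any green look-alike of the release_bar alone.

How it is judged:
On the way, in this order (a step that is already met when the one before it is completed fails the run):
1. the latch has been released and the cover has popped up onto its safety catch (value of joint lid between 0.13 and 0.25 rad), for 0.2 s.
2. the safety catch is pushed aside while the cover is raised (value of joint catch above 0.01 m and value of joint lid above 0.19 rad).
3. the cover is raised past the catch (value of joint lid above 0.4 rad), for 0.1 s.
At the end, for the whole second after the job is handed in: The cover stands open by itself at more than 1.0 rad (end stop 1.25), at rest, the catch has sprung back to within 4 mm of rest, and the release bar lies still on the worktop (handle centre 4 to 18 mm above it), level to within 0.15 rad (value of joint lid above 1 rad and velocity of joint lid between -0.05 and 0.05 rad/s and value of joint catch below 0.004 m and height (world z) of bar_handle between 0.004 and 0.018 m and linear speed of release_bar below 0.02 m/s and angle between release_bar's own x axis and vertical between 1.42 and 1.72 rad); the robot touches nothing.
It fails at once if a bystander (sample, mouse or mug) is moved by more than 30 mm (distance of any of sample, mouse, mug from where it was at the start of the episode above 0.03 m).
It also fails if it takes over 64 s, if anything falls off the work surface, if the arm or the gripper's body presses on something with over 40 N, if the wrist force passes 120 N, or if a joint passes its speed limit or range.

## Working session

There is one attempt and no reset: what is moved stays moved. The work goes in short steps, Python scripts to look and compute and a tool call to move; the robot and the scene stay as the last step left them, time stands still between calls to the robot, and variables do not carry over. Pictures are saved under pics/ and viewed, and the job is handed in when it is done.

Besides the shell and the picture viewer there is one more tool, called after "Call:" as a command line: name --argument value ..., lists and objects as JSON in quotes. send_rows: Moves the arm, as the interface text tells. Its arguments: {"type":"object","properties":{"steps":{"type":"array","items":{"type":"number"}},"force":{"type":"number"}},"required":["steps"]}

```bash
mkdir -p pics; ls; cat > h.py <<'E'
import numpy as np, cv2
from scipy.spatial.transform import Rotation as R
from rig import robot, cams
def grab(name, f=None):
    c=cams.camera(name)
    if f: cv2.imwrite('pics/'+f, c['color'][:,:,::-1])
    return c
def cloud(c):
    K=np.array(c['intrinsics']);k1=c['k1'];h,w=c['range_z'].shape
    u,v=np.meshgrid(np.arange(w),np.arange(h))
    x=(u-K[0,2])/K[0,0];y=(v-K[1,2])/K[1,1]
    D=np.array([k1,0,0,0,0],float)
    p=cv2.undistortPoints(np.stack([u,v],-1).reshape(-1,1,2).astype(np.float64),K.astype(float),D).reshape(h,w,2)
    z=c['range_z']
    P=np.stack([p[...,0]*z,p[...,1]*z,z],-1)
    E=np.array(c['extrinsics'])
    W=P@E[:3,:3].T+E[:3,3]
    W[z<=0]=np.nan
    return W
E
python3 - <<'E'
from h import *
o=robot.get_obs()
for k in o: print(k,np.round(o[k],4))
print(robot.grip_point_offset)
for n in ['side','top','wrist']:
    c=grab(n,n+'0.png'); W=cloud(c); np.save(n+'0.npy',W)
    print(n,np.round(c['extrinsics'],3).tolist(),np.round(c['intrinsics'],1).tolist(),c['k1'])
E
```

```text
pics
time 0.0
q [ 1.1155e+00  5.2850e-01  1.4339e+00 -1.0000e-04  1.1814e+00 -1.7850e-01]
joint_velocities [-0.0002  0.      0.0015  0.0003  0.0008 -0.0017]
joint_torque [-3.00000e-04 -4.40039e+01 -1.76599e+01  6.33000e-02  5.81000e-02
 -2.00000e-04]
position [0.1704 0.6005 0.189 ]
tool_rot [ 1.380e-01  9.904e-01 -1.100e-03 -3.000e-04]
ft_force [-0.4391 -0.0918 -0.0213]
moment [-0.0127 -0.0314  0.0115]
grip_width 0.087
0.0187
side [[0.974, -0.112, 0.199, 0.39], [-0.228, -0.49, 0.841, -0.984], [0.004, -0.865, -0.502, 0.66], [0.0, 0.0, 0.0, 1.0]] [[503.0, 0.0, 317.3], [0.0, 503.0, 236.9], [0.0, 0.0, 1.0]] -0.11379867086979416
top [[0.056, -0.977, 0.204, 0.367], [-0.998, -0.055, 0.013, -0.034], [-0.002, -0.204, -0.979, 1.403], [0.0, 0.0, 0.0, 1.0]] [[587.6, 0.0, 323.6], [0.0, 587.6, 236.1], [0.0, 0.0, 1.0]] 0.02727713564000008
wrist [[0.273, 0.923, 0.271, 0.096], [0.962, -0.261, -0.079, 0.621], [-0.002, 0.282, -0.959, 0.383], [0.0, 0.0, 0.0, 1.0]] [[390.0, 0.0, 313.6], [0.0, 390.0, 237.0], [0.0, 0.0, 1.0]] -0.052310591616457354
```

View pics/side0.png

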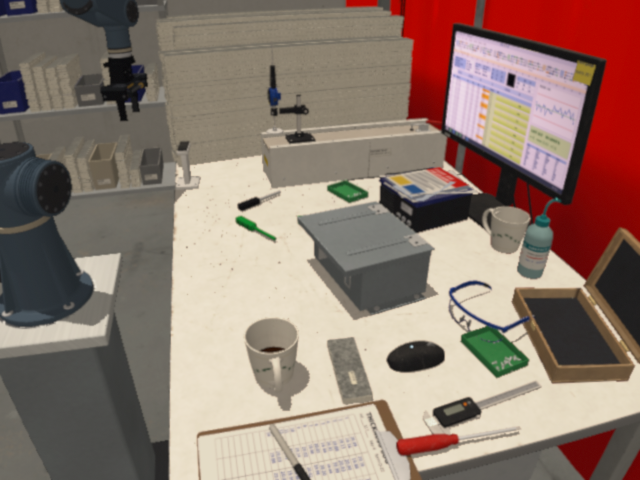

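View pics/top0.png

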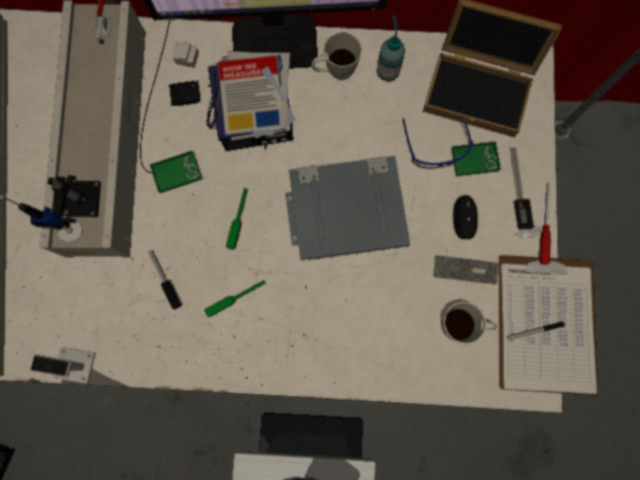

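View pics/wrist0.png

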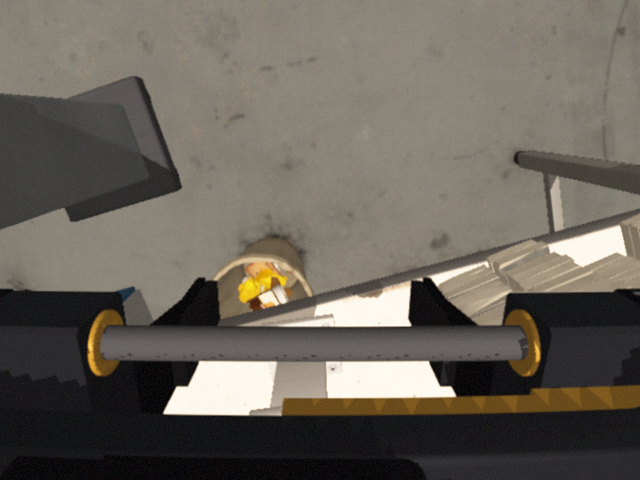

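The top view shows the enclosure cover with corners near (290,170), (397,157), (409,245) and (302,258). The black-handled bar has its handle at (173,295) and its shank towards (153,252). The two green look-alikes are at (233,235) and (220,305). I'll measure these next.

```bash
python3 - <<'E'
from h import *
W=np.load('top0.npy'); Ws=np.load('side0.npy'); img=cv2.imread('pics/top0.png')
# lid top
m=np.zeros(W.shape[:2],bool); m[150:265,280:415]=1
z=W[...,2]
mm=m&(z>0.106)&(z<0.125)
P=W[mm]; print('lid n',len(P),'z',np.median(P[:,2]))
r=cv2.minAreaRect(P[:,:2].astype(np.float32)*1000); print(r, cv2.boxPoints(r))
# bar
sub=np.zeros_like(m); sub[245:312,140:190]=1
t=W[sub&(abs(z)<0.004)]; print('table z',np.median(t[:,2]))
dark=(img.max(2)<75)&sub
P=W[dark]; print('handle n',len(P),np.median(P,0))
r=cv2.minAreaRect(P[:,:2].astype(np.float32)*1000); print(r)
Q=W[sub&(z>0.006)]; print(len(Q)); c=Q[:,:2].mean(0)
r=cv2.minAreaRect(Q[:,:2].astype(np.float32)*1000); print(r, cv2.boxPoints(r))
for nm,W_ in(('side',Ws),):
    z=W_[...,2]; mm=(z>0.106)&(z<0.125); mm[:180]=0;mm[300:]=0;mm[:,:290]=0;mm[:,440:]=0
    P=W_[mm]; print(nm,len(P),np.median(P[:,2])); r=cv2.minAreaRect(P[:,:2].astype(np.float32)*1000); print(r, cv2.boxPoints(r))
big=cv2.resize(img[235:330,130:280],None,fx=5,fy=5,interpolation=cv2.INTER_CUBIC); cv2.imwrite('pics/bar0.png',big)
s=cv2.imread('pics/side0.png'); cv2.imwrite('pics/encl0.png',cv2.resize(s[185:320,280:450],None,fx=4.4,fy=4.4,interpolation=cv2.INTER_CUBIC))
E
```

```text
lid n 9912 z 0.11475388880124393
((708.33935546875, -67.96054077148438), (214.0074920654297, 248.2198028564453), 11.079605102539062) [[ 579.4795     33.272903]
 [ 627.18054  -210.32037 ]
 [ 837.1992   -169.19398 ]
 [ 789.49817    74.39929 ]]
table z 7.497074701423578e-05
handle n 298 [nan nan nan]
((497.9168395996094, 336.9349670410156), (72.94164276123047, 18.81669807434082), 35.28898239135742)
512
((536.0609130859375, 358.0), (162.23060607910156, 115.95008087158203), 5.644642353057861) [[449.6366  407.71555]
 [461.04126 292.32773]
 [622.4852  308.28445]
 [611.08057 423.67227]]
side 6354 0.11582390722684399
((811.920654296875, -10.193695068359375), (515.51318359375, 299.5826110839844), 29.44074058532715) [[ 513.82367     -6.4390793]
 [ 661.0755    -267.33496  ]
 [1110.0176     -13.948311 ]
 [ 962.7658     246.94757  ]]
```

View pics/bar0.png

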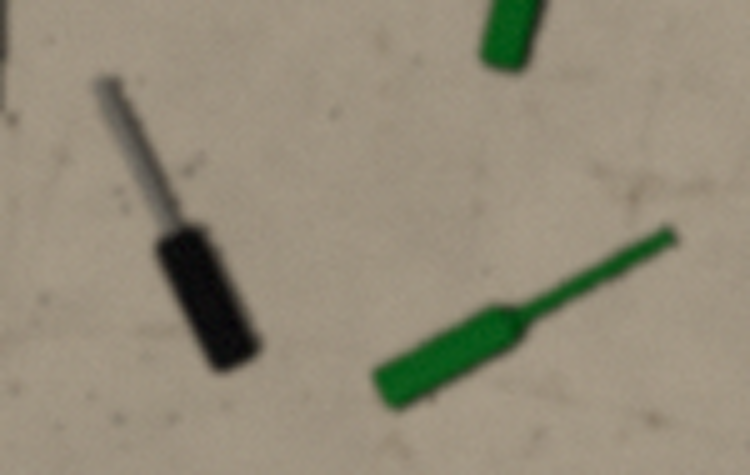

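View pics/encl0.png

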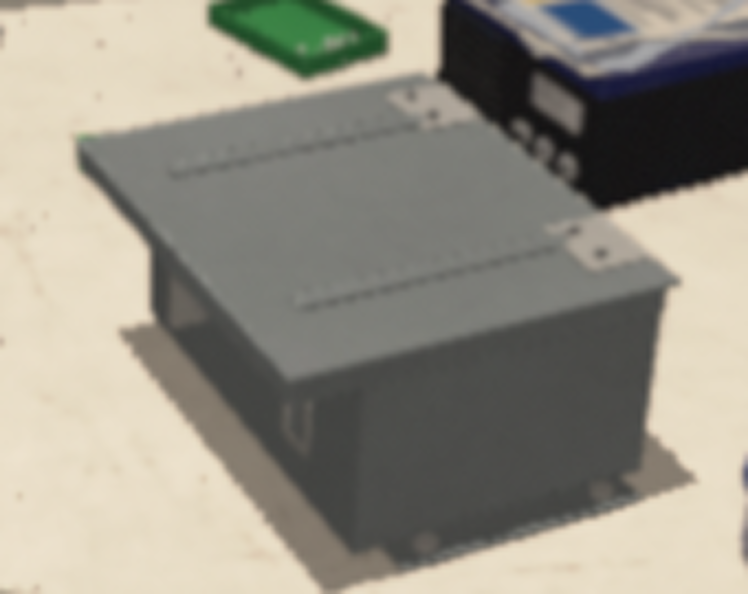

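```bash
cat >> h.py <<'E'
def ray(c,uv):
    K=np.array(c['intrinsics'],float);D=np.array([c['k1'],0,0,0,0],float)
    p=cv2.undistortPoints(np.array(uv,float).reshape(-1,1,2),K,D).reshape(-1,2)
    E=np.array(c['extrinsics'])
    d=np.c_[p,np.ones(len(p))]@E[:3,:3].T
    return E[:3,3],d
def onz(c,uv,z):
    o,d=ray(c,uv); t=(z-o[2])/d[:,2]
    return o+d*t[:,None]
def proj(c,P):
    E=np.array(c['extrinsics']);q=(np.atleast_2d(P)-E[:3,3])@E[:3,:3]
    s=q[:,:2]/q[:,2:]; s=s*(1+c['k1']*(s**2).sum(1,keepdims=True))
    K=np.array(c['intrinsics']); return s*[K[0,0],K[1,1]]+K[:2,2]
def rect(c,mask,z):
    n,l,st,_=cv2.connectedComponentsWithStats(mask.astype(np.uint8)); i=1+np.argmax(st[1:,4])
    cs,_=cv2.findContours((l==i).astype(np.uint8),cv2.RETR_EXTERNAL,cv2.CHAIN_APPROX_NONE)
    P=onz(c,cs[0].reshape(-1,2),z)[:,:2]*1000
    return cv2.minAreaRect(P.astype(np.float32)),P,(l==i)
E
python3 - <<'E'
from h import *
for n in ('top','side'):
    c=grab(n); img=c['color'].astype(int)
    mx=img.max(2)
    m=np.zeros(mx.shape,bool)
    if n=='top': m[245:312,140:190]=1
    else: m[180:215,230:290]=1
    h=(mx<70)&m
    r,P,l=rect(c,h,0.018 if n=='top' else 0.012); print(n,'handle',r,l.sum())
    # shank: nontable nonhandle pixels; handle axis via all fg
    fg=(mx<130)&m if n=='top' else (mx<150)&m
    ys,xs=np.nonzero(fg); Q=onz(c,np.c_[xs,ys],0.012)[:,:2]*1000
    mu=Q.mean(0);w,v=np.linalg.eigh(np.cov((Q-mu).T)); d=v[:,1]*np.sign(v[0,1]); t=(Q-mu)@d
    print('axis',d,np.degrees(np.arctan2(d[1],d[0])),'ends',mu+d*t.min(),mu+d*t.max(),t.max()-t.min(),len(Q))
    W=cloud(c);z=W[...,2]
    if n=='top':
        mm=(z>0.106)&(z<0.125);mm[:150]=0;mm[265:]=0;mm[:,:280]=0;mm[:,415:]=0
    else:
        # grey pixels near z .115 inside xy box
        mm=(z>0.108)&(z<0.125)&(W[...,0]>0.55)&(W[...,0]<0.87)&(W[...,1]>-0.25)&(W[...,1]<0.12)
    mm=cv2.morphologyEx(mm.astype(np.uint8),cv2.MORPH_OPEN,np.ones((3,3)))
    r,P,l=rect(c,mm,0.114); print(n,'lid',r,cv2.boxPoints(r).tolist())
E
```

```text
top handle ((497.3416748046875, 336.11767578125), (72.18220520019531, 22.66289520263672), 32.030487060546875) 293
axis [0.85714082 0.51508214] 31.00294563779608 ends [465.18953495 317.57568102] [600.15701677 398.68176996] 157.46243619659384 603
top lid ((707.0269775390625, -67.993408203125), (213.57513427734375, 247.64743041992188), 11.078472137451172) [[578.436279296875, 33.003265380859375], [626.0225830078125, -210.02923583984375], [835.61767578125, -168.99008178710938], [788.0313720703125, 74.04241943359375]]
side handle ((496.21783447265625, 332.8498840332031), (77.21804809570312, 38.62064743041992), 30.312524795532227) 142
axis [0.66086742 0.75050267] 48.633939548212496 ends [467.42351741 294.61141358] [631.81262778 481.2970685 ] 248.7474891539889 359
side lid ((707.905029296875, -72.20732116699219), (216.82382202148438, 259.3081970214844), 10.8391752243042) [[577.0454711914062, 34.74643325805664], [625.8091430664062, -219.9354248046875], [838.7645874023438, -179.16107177734375], [790.0009155273438, 75.52078247070312]]
```

```bash
cat >> h.py <<'E'
YAW=np.radians(11.0); EO=np.array([0.7224,-0.066,0])
def enc(p):
    p=np.array(p,float).reshape(-1,3)/1000
    return p@R.from_euler('z',YAW).as_matrix().T+EO
E
python3 - <<'E'
from h import *
s=cams.camera('side'); img=s['color'][:,:,::-1].copy()
pts={'slot':(-82.5,-60,42),'st':(-82.5,-60,54),'sb':(-82.5,-60,30),'fl':(-82.5,120,0),'fr':(-82.5,-120,0),'br':(82.5,-120,0)}
f=6;x0,y0=290,210
big=cv2.resize(img[y0:y0+95,x0:x0+130],None,fx=f,fy=f,interpolation=cv2.INTER_CUBIC)
def dr(p,col):
    q=(proj(s,enc(p))[0]-[x0,y0]+.5)*f; cv2.circle(big,tuple(int(a) for a in q),3,col,-1)
for k,p in pts.items(): print(k,proj(s,enc(p))[0]); dr(p,(0,0,255))
for dy in(-9,9):
  for dz in(-12,12): dr((-82.5,-60+dy,42+dz),(0,255,255))
for a in((-122.5,-124,114),(-122.5,124,114),(91,-124,114)): dr(a,(255,0,255))
cv2.imwrite('pics/encl1.png',big)
print(enc([[-82.5,-60,42],[-172,-60,42]]))
E
```

```text
slot [345.93972547 279.8507526 ]
st [346.12690833 275.21190032]
sb [345.75414808 284.43533876]
fl [312.10446629 255.35149499]
fr [358.30160453 311.44090031]
br [424.04450646 292.10718354]
[[ 0.6528643  -0.14063937  0.042     ]
 [ 0.56500866 -0.15771678  0.042     ]]
```

View pics/encl1.png

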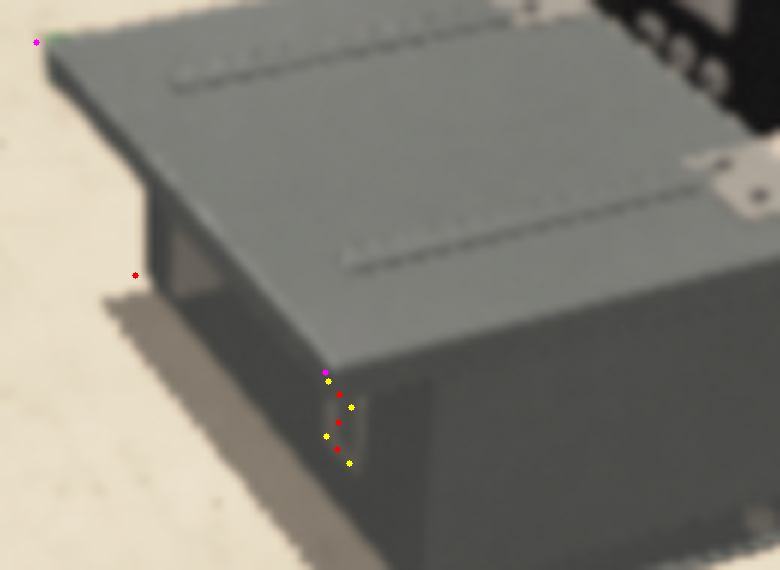

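```bash
sed -i 's/EO=np.array(.*/EO=np.array([0.7237,-0.066,0])/' h.py; cat >> h.py <<'E'
def to(x,y,z,yawdeg):
    """shift in tool axes to put TCP at xyz with tool x at world yaw"""
    o=robot.get_obs(); M=R.from_quat(o['tool_rot']).as_matrix(); p=np.array(o['position'])
    d=M.T@(np.array([x,y,z])-p)
    cur=np.degrees(np.arctan2(M[1,0],M[0,0])); t=-(yawdeg-cur+180)%360-180; t=-((yawdeg-cur+180)%360-180)
    print('t',o['time'],'pos',p.round(4),'yaw',round(cur,2),'tilt',np.degrees(np.arccos(-M[2,2])).round(2),'q6',round(o['q'][5],2),'F',np.round(o['ft_force'],1),'grip',round(o['grip_width'],4))
    print('shift',d.round(4),'turn',np.radians(t).round(4))
E
python3 -c "
from h import *
to(.497,.3355,.1,211.2)"
```

```text
t 0.3 pos [0.1706 0.601  0.1896] yaw 164.14 tilt 0.04 q6 -0.18 F [ 0.6 -0.3  0.8] grip 0.087
shift [-0.3865 -0.1661  0.0897] turn -0.8213
```

Call:
send_rows --steps '[0.087, -0.055, -0.024, 0.012, -0.12, 0.087, -0.11, -0.047, 0.025, -0.24, 0.087, -0.165, -0.071, 0.038, -0.36, 0.087, -0.22, -0.095, 0.05, -0.48, 0.087, -0.275, -0.118, 0.06, -0.6, 0.087, -0.33, -0.142, 0.07, -0.72, 0.087, -0.387, -0.166, 0.08, -0.82, 0.087, -0.387, -0.166, 0.09, -0.82]' --force 50

```text
time: 1.3
position: [0.5023, 0.3327, 0.0995]
tool_rot: [-0.265, 0.964, -0.0, 0.001]
ft_force: [-1.3, 0.8, 0.4]
grip_width: 0.0868
```

```bash
python3 - <<'E'
from h import *
grab('wrist','w1.png')
to(.497,.3355,.003,211.2)
E
```

```text
t 1.35 pos [0.4985 0.3335 0.0979] yaw -149.15 tilt 0.15 q6 -1.71 F [-0.6 -0.4 -0.9] grip 0.0872
shift [0.     0.0025 0.0949] turn -0.0062
```

View pics/w1.png

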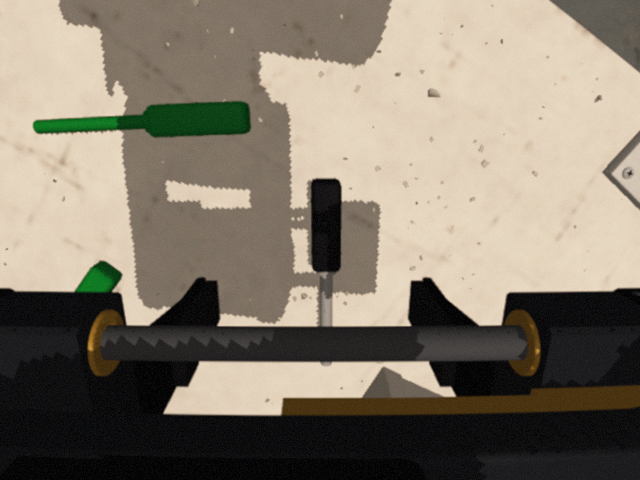

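```bash
python3 - <<'E'
from h import *
c=cams.camera('wrist'); mx=c['color'].max(2).astype(int); m=np.zeros(mx.shape,bool); m[170:285,295:355]=1
r,P,l=rect(c,(mx<60)&m,0.02); print(r)
W=cloud(c); print(np.nanmedian(W[l],0))
# axis by shank
for u,v,z in((326,183,.02),(326,268,.02),(326,310,.012),(325.5,362,.012)): print(onz(c,[(u,v)],z))
E
```

```text
((494.04351806640625, 336.8499755859375), (70.0246810913086, 21.424060821533203), 31.49188804626465)
[0.49268927 0.33589855 0.01905732]
[[0.46220081 0.32066338 0.02      ]]
[[0.51631907 0.35364619 0.02      ]]
[[0.54914426 0.37395514 0.012     ]]
[[0.59017099 0.39852231 0.012     ]]
```

```bash
python3 - <<'E'
from h import *
to(.491,.334,.004,211.4)
E
```

```text
t 1.4 pos [0.4967 0.3344 0.0983] yaw -149.03 tilt 0.23 q6 -1.71 F [-0.6 -0.   0.2] grip 0.0871
shift [0.0048 0.0025 0.0943] turn -0.0074
```

Call:
send_rows --steps '[0.087, 0.005, 0.002, 0.04, -0.007, 0.087, 0.005, 0.002, 0.075, -0.007, 0.087, 0.005, 0.002, 0.094, -0.007, 0.087, 0.005, 0.002, 0.094, -0.007, 0.0, 0.005, 0.002, 0.094, -0.007, 0.0, 0.005, 0.002, 0.094, -0.007, 0.0, 0.005, 0.002, 0.094, -0.007, 0.0, 0.005, 0.002, 0.094, -0.007]' --force 50

```text
time: 2.4
position: [0.4914, 0.3334, 0.0049]
tool_rot: [-0.27, 0.963, -0.0, -0.002]
ft_force: [-0.6, 0.6, -0.5]
grip_width: 0.0552
```

```bash
python3 - <<'E'
from h import *
p=enc([-82.5-104-70,-60,42])[0]; print(p)
to(p[0],p[1],.035,191.0)
E
```

```text
[ 0.48336117 -0.17384014  0.042     ]
t 2.4 pos [0.4914 0.3334 0.0049] yaw -148.64 tilt 0.18 q6 -1.71 F [-0.6  0.6 -0.5] grip 0.0552
shift [ 0.271  -0.429  -0.0295] turn 0.3553
```

Call:
send_rows --steps '[0.0, 0, 0, 0, 0, 0.0, 0, 0, 0, 0, 0.0, 0, 0, 0, 0, 0.0, 0, 0, 0, 0, 0.0, 0, 0, 0, 0, 0.0, 0, 0, -0.01, 0]' --force 50

```text
time: 3.15
position: [0.4907, 0.3332, 0.0145]
tool_rot: [-0.27, 0.963, -0.0, -0.003]
ft_force: [0.1, -0.3, 0.1]
grip_width: 0.0017
```

```bash
python3 - <<'E'
from h import *
p=enc([-82.5-120-5-45,-60,42])[0]; print(p)
to(p[0],p[1],.036,191.0)
E
```

```text
[ 0.48728768 -0.1730769   0.042     ]
t 3.15 pos [0.4907 0.3332 0.0145] yaw -148.64 tilt 0.3 q6 -1.71 F [ 0.1 -0.3  0.1] grip 0.0017
shift [ 0.2665 -0.4305 -0.0204] turn 0.3554
```

```bash
python3 - <<'E'
from h import *
grab('wrist','w2.png');c=grab('side','s2.png'); im=c['color'][170:230,210:310,::-1]; cv2.imwrite('pics/s2c.png',cv2.resize(im,None,fx=7,fy=7,interpolation=cv2.INTER_CUBIC))
E
```

```text
(no output)
```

View pics/w2.png

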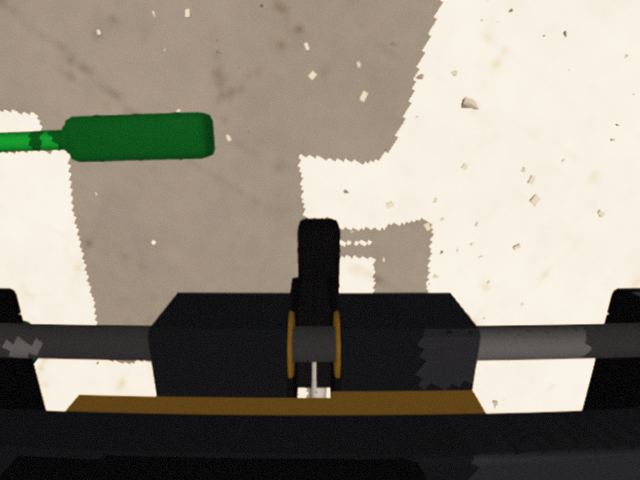

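View pics/s2c.png

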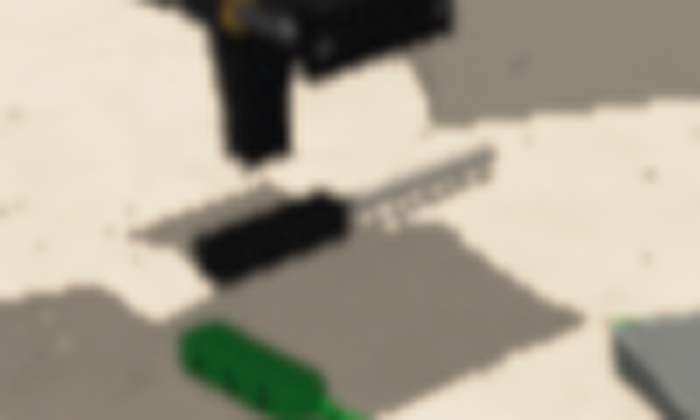

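```bash
python3 - <<'E'
from h import *
c=cams.camera('side'); o=robot.get_obs(); p=np.array(o['position']); print(p, proj(c,p), proj(c,[.495,.3365,.02]),proj(c,[.495,.3365,.0]))
M=R.from_quat(o['tool_rot']).as_matrix(); print(M.round(3))
w=cams.camera('wrist'); print(proj(w,p), proj(w,[.495,.3365,.02]))
mx=c['color'].max(2).astype(int); m=np.zeros(mx.shape,bool); m[195:215,232:262]=1
r,P,l=rect(c,(mx<70)&m,0.012); print(r)
W=cloud(c); print('finger tip pts',[W[v,u].round(3) for u,v in((246,190),(247,188),(245,192))],'handle',W[204,248].round(3))
E
```

```text
[0.49213117 0.33382922 0.01575812] [[246.98044572 202.37774063]] [[247.77307834 200.56709605]] [[248.21042487 206.73639164]]
[[-0.854 -0.521 -0.001]
 [-0.521  0.854 -0.   ]
 [ 0.001  0.    -1.   ]]
[[315.55009199 274.9938241 ]] [[317.06843641 284.79597591]]
((496.3663024902344, 334.49664306640625), (79.65791320800781, 41.98988342285156), 31.516082763671875)
finger tip pts [array([0.49 , 0.314, 0.064]), array([0.494, 0.321, 0.067]), array([0.488, 0.323, 0.054])] handle [0.494 0.329 0.013]
```

```bash
python3 - <<'E'
from h import *
o=robot.get_obs(); p=np.array(o['position']); M=R.from_quat(o['tool_rot']).as_matrix()
for n,b in (('side',(150,215,215,290)),('wrist',(200,420,0,640))):
    c=cams.camera(n); W=cloud(c)[b[0]:b[1],b[2]:b[3]].reshape(-1,3); W=W[~np.isnan(W[:,0])]
    T=(W-p)@M   # tool coords
    s=(abs(T[:,0])<.06)&(abs(T[:,1])<.12)&(T[:,2]>-.12)&(W[:,2]>0.025)
    T=T[s]
    print(n,s.sum())
    for z in np.arange(-.12,0.02,.01):
        q=T[(T[:,2]>=z)&(T[:,2]<z+.01)]
        if len(q): print(round(z,3),len(q),q.min(0).round(3),q.max(0).round(3))
c=cams.camera('side')
im=c['color'][90:230,180:320,::-1]; cv2.imwrite('pics/s3c.png',cv2.resize(im,None,fx=5,fy=5,interpolation=cv2.INTER_CUBIC))
E
```

```text
side 544
-0.12 229 [-0.034 -0.092 -0.12 ] [ 0.042  0.083 -0.11 ]
-0.11 111 [-0.039 -0.095 -0.11 ] [ 0.041  0.084 -0.101]
-0.1 7 [ 0.008 -0.029 -0.099] [ 0.015 -0.016 -0.091]
-0.09 32 [-0.009 -0.02  -0.09 ] [ 0.014  0.016 -0.081]
-0.08 39 [-0.008 -0.021 -0.08 ] [ 0.014  0.011 -0.07 ]
-0.07 33 [-0.01  -0.016 -0.07 ] [ 0.014  0.01  -0.06 ]
-0.06 33 [-0.012 -0.015 -0.06 ] [ 0.014  0.007 -0.05 ]
-0.05 34 [-0.012 -0.014 -0.05 ] [ 0.014  0.009 -0.04 ]
-0.04 26 [-0.009 -0.016 -0.04 ] [ 0.013  0.006 -0.03 ]
wrist 28254
-0.12 19904 [ 0.005 -0.082 -0.12 ] [ 0.04  0.08 -0.11]
-0.11 5638 [-0.002 -0.083 -0.11 ] [ 0.04   0.085 -0.1  ]
-0.1 106 [-0.002 -0.006 -0.1  ] [ 0.01   0.004 -0.091]
-0.09 742 [-0.01  -0.006 -0.089] [ 0.005  0.004 -0.08 ]
-0.08 190 [-0.01  -0.007 -0.08 ] [ 0.013  0.005 -0.07 ]
-0.07 405 [ 0.01  -0.008 -0.07 ] [ 0.013  0.006 -0.06 ]
-0.06 476 [ 0.005 -0.009 -0.06 ] [ 0.013  0.007 -0.05 ]
-0.05 413 [ 0.01 -0.01 -0.05] [ 0.013  0.008 -0.04 ]
-0.04 380 [-0.009 -0.01  -0.04 ] [ 0.013  0.008 -0.03 ]
```

View pics/s3c.png

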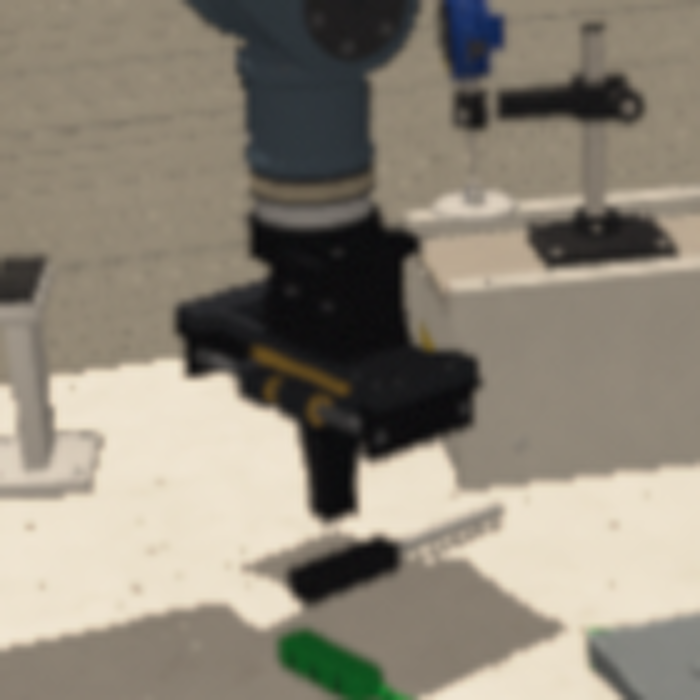

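Both cameras put the shut fingertips about 31 mm above the reported TCP, which explains the missed grasp. I'll allow for that offset: open, go lower and check.

Call:
send_rows --steps '[0.05, 0, 0, 0, 0, 0.05, 0, 0, 0, 0, 0.05, 0, 0, 0, 0, 0.05, 0, 0, 0.0, 0, 0.05, 0.0, 0.0, 0.0, 0, 0.05, 0.0, 0.0, 0.0, 0, 0.05, 0, 0, 0.015, 0, 0.05, 0, 0, 0.03, 0]'

```text
time: 4.5
position: [0.491, 0.3333, -0.0162]
tool_rot: [-0.27, 0.963, -0.0, -0.002]
ft_force: [-0.4, 0.6, -0.4]
grip_width: 0.0494
```

```bash
cat >> h.py <<'E'
def tips():
    o=robot.get_obs(); p=np.array(o['position']); M=R.from_quat(o['tool_rot']).as_matrix()
    c=cams.camera('side'); W=cloud(c).reshape(-1,3); W=W[~np.isnan(W[:,0])]; T=(W-p)@M
    T=T[(abs(T[:,0])<.018)&(abs(T[:,1])<.06)&(T[:,2]>-.08)&(W[:,2]>0.024)]
    print('tips n',len(T),'lowest tool z',np.sort(T[:,2])[-12:].round(3))
    return T
E
python3 - <<'E'
from h import *
to(.491,.334,-.027,211.4)
c=grab('side','s4.png'); tips()
im=c['color'][130:230,200:320,::-1]; cv2.imwrite('pics/s4c.png',cv2.resize(im,None,fx=6,fy=6,interpolation=cv2.INTER_CUBIC))
E
```

```text
t 4.5 pos [ 0.491   0.3333 -0.0162] yaw -148.64 tilt 0.21 q6 -1.71 F [-0.4  0.6 -0.4] grip 0.0494
shift [-0.0004  0.0006  0.0108] turn -0.0007
tips n 175 lowest tool z [-0.046 -0.045 -0.045 -0.045 -0.045 -0.045 -0.044 -0.044 -0.043 -0.043
 -0.043 -0.042]
```

View pics/s4c.png

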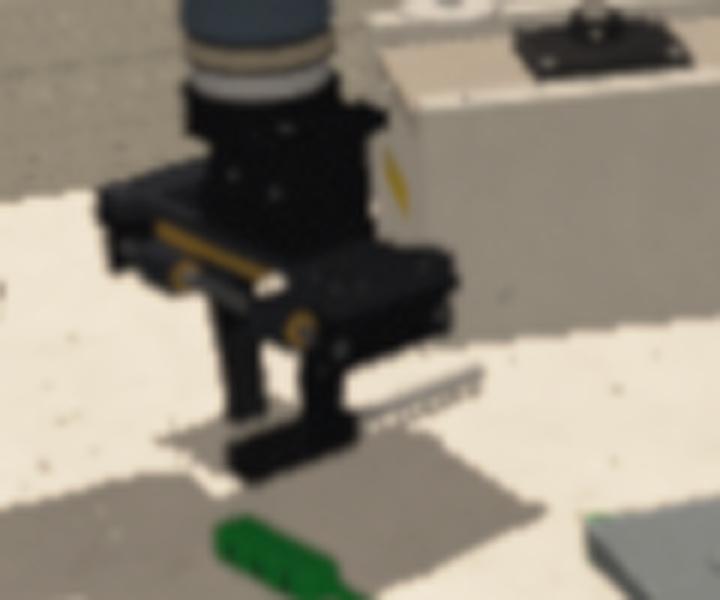

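Call:
send_rows --steps '[0.05, 0, 0, 0.006, 0, 0.05, 0, 0, 0.011, 0, 0.05, 0, 0, 0.011, 0, 0.0, 0, 0, 0.011, 0, 0.0, 0, 0, 0.011, 0, 0.0, 0, 0, 0.011, 0, 0.0, 0, 0, 0.011, 0, 0.0, 0, 0, 0.011, 0]' --force 50

```text
time: 5.6
position: [0.4893, 0.3326, -0.0284]
tool_rot: [-0.27, 0.963, -0.0, -0.004]
ft_force: [-0.9, 0.8, 1.9]
grip_width: 0.0215
```

```bash
python3 - <<'E'
from h import *
p=enc([-82.5-120-5-45,-60,42])[0]; print(p)
to(p[0],p[1],.005,191.0)
E
```

```text
[ 0.48728768 -0.1730769   0.042     ]
t 5.6 pos [ 0.4893  0.3326 -0.0284] yaw -148.65 tilt 0.45 q6 -1.71 F [-0.9  0.8  1.9] grip 0.0215
shift [ 0.2651 -0.4308 -0.0319] turn 0.3551
```

Call:
send_rows --steps '[0.0, 0, 0, -0.03, 0, 0.0, 0, 0, -0.06, 0, 0.0, 0.03, -0.05, -0.07, 0.04, 0.0, 0.06, -0.1, -0.07, 0.1, 0.0, 0.09, -0.15, -0.07, 0.16, 0.0, 0.12, -0.2, -0.07, 0.22, 0.0, 0.15, -0.25, -0.07, 0.28, 0.0, 0.15, -0.25, -0.07, 0.28]'

```text
time: 6.6
position: [0.4925, 0.0373, 0.0424]
tool_rot: [-0.13, 0.992, -0.001, -0.004]
ft_force: [0.1, 0.1, -2.1]
grip_width: 0.0215
```

```bash
python3 - <<'E'
from h import *
W=np.load('top0.npy'); z=W[...,2]
m=(z>0.03)&(W[...,1]<-.2)&(W[...,1]>-.45)&(W[...,0]<.55)&(W[...,0]>.3); P=W[m]; print('mug',P.min(0),P.max(0))
p=enc([-82.5-120-5-45,-60,42])[0]; print(p)
to(p[0],p[1],.03,191.0)
grab('side','s5.png')
E
```

```text
mug [ 0.41807984 -0.41264135  0.03004864] [ 0.50834332 -0.28925205  0.10305493]
[ 0.48728768 -0.1730769   0.042     ]
t 6.6 pos [0.4925 0.0373 0.0424] yaw -165.08 tilt 0.44 q6 -1.97 F [ 0.1  0.1 -2.1] grip 0.0215
shift [ 0.0591 -0.202   0.0132] turn 0.0683
```

View pics/s5.png

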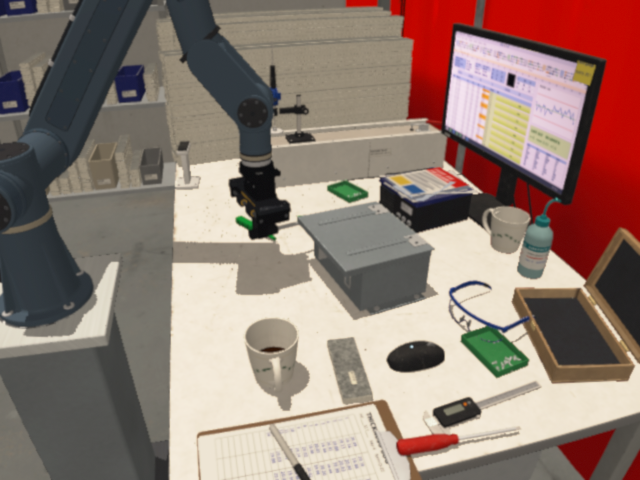

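Call:
send_rows --steps '[0.0, 0.03, 0.008, 0, 0, 0.0, 0.06, 0.016, 0.0, 0.02, 0.0, 0.068, -0.03, 0.01, 0.04, 0.0, 0.074, -0.08, 0.02, 0.07, 0.0, 0.08, -0.13, 0.03, 0.07, 0.0, 0.086, -0.175, 0.038, 0.07, 0.0, 0.09, -0.193, 0.038, 0.07, 0.0, 0.09, -0.193, 0.038, 0.07]'

```text
time: 7.65
position: [0.4551, -0.1701, 0.0052]
tool_rot: [-0.096, 0.995, -0.001, -0.004]
ft_force: [-0.6, 0.6, -0.7]
grip_width: 0.0215
```

```bash
python3 - <<'E'
from h import *
p=enc([-82.5-120-5-45,-60,42])[0]; print(p)
to(p[0],p[1],.004,191.0)
c=grab('side'); im=c['color'][200:320,230:390,::-1]; cv2.imwrite('pics/s6.png',cv2.resize(im,None,fx=5,fy=5,interpolation=cv2.INTER_CUBIC))
E
```

```text
[ 0.48728768 -0.1730769   0.042     ]
t 7.65 pos [ 0.4551 -0.1701  0.0052] yaw -168.97 tilt 0.46 q6 -2.34 F [-0.6  0.6 -0.7] grip 0.0215
shift [-0.0311 -0.009   0.001 ] turn 0.0005
```

View pics/s6.png

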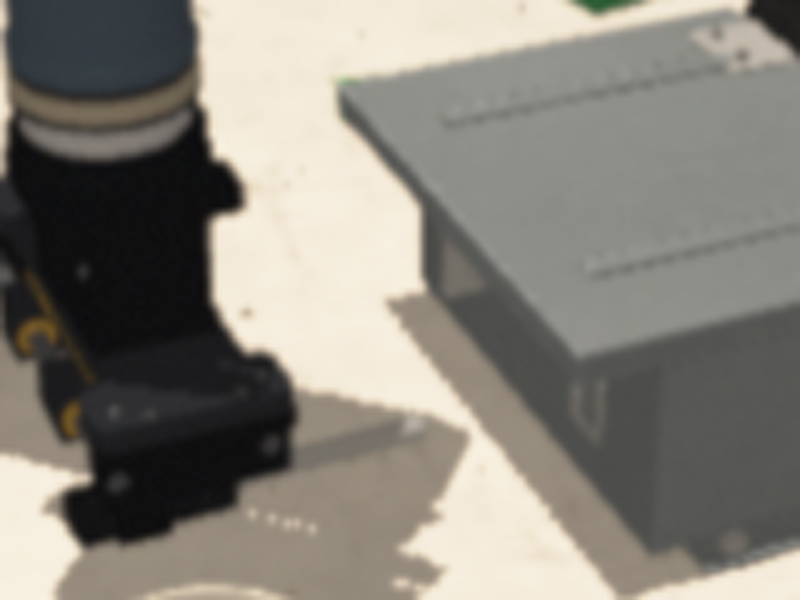

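```bash
python3 - <<'E'
from h import *
c=cams.camera('side'); o=robot.get_obs(); p=np.array(o['position']); M=R.from_quat(o['tool_rot']).as_matrix()
tip=p-M[:,0]*.125-M[:,2]*.038
print(tip,'tip px',proj(c,tip),'slot px',proj(c,enc([-82.5,-60,42])), 'handle end',proj(c,p-M[:,0]*.04-M[:,2]*.038))
f=10;x0,y0=295,255
img=c['color'][:,:,::-1]
big=cv2.resize(img[y0:y0+58,x0:x0+78],None,fx=f,fy=f,interpolation=cv2.INTER_CUBIC)
big=np.clip(big.astype(float)*1.6,0,255).astype(np.uint8)
def dr(P,col): 
    q=(proj(c,P)[0]-[x0,y0]+.5)*f; cv2.circle(big,tuple(int(a) for a in q),3,col,-1)
dr(tip,(0,0,255)); dr(enc([-82.5,-60,42])[0],(0,0,255))
for dy in(-9,9):
  for dz in(-12,12): dr(enc((-82.5,-60+dy,42+dz))[0],(0,255,255))
cv2.imwrite('pics/s7.png',big)
# wrist tip check
t=cams.camera('top'); print('top tip px',proj(t,tip)); big=cv2.resize(t['color'][200:340,270:450,::-1],None,fx=4,fy=4,interpolation=cv2.INTER_CUBIC); cv2.imwrite('pics/t7.png',big)
W=cloud(c)
m=(W[...,0]>.53)&(W[...,0]<.59)&(W[...,1]>-.19)&(W[...,1]<-.11)&(W[...,2]>.025)&(W[...,2]<.06)
ys,xs=np.nonzero(m); Q=W[m]; print(len(Q)); i=np.argsort(xs)[-8:]; print(np.c_[xs[i],ys[i],Q[i].round(4)])
E
```

```text
[ 0.57696137 -0.14407799  0.04212282] tip px [[311.59717494 285.37734386]] slot px [[346.52514354 279.77197192]] handle end [[273.47145493 294.93223949]]
top tip px [[376.73353576 270.01594291]]
117
[[ 3.130e+02  2.840e+02  5.791e-01 -1.480e-01  4.800e-02]
 [ 3.130e+02  2.820e+02  5.810e-01 -1.397e-01  4.710e-02]
 [ 3.130e+02  2.830e+02  5.802e-01 -1.430e-01  4.700e-02]
 [ 3.130e+02  2.850e+02  5.789e-01 -1.487e-01  4.600e-02]
 [ 3.130e+02  2.860e+02  5.785e-01 -1.507e-01  4.490e-02]
 [ 3.140e+02  2.840e+02  5.814e-01 -1.472e-01  4.720e-02]
 [ 3.140e+02  2.850e+02  5.811e-01 -1.485e-01  4.550e-02]
 [ 3.140e+02  2.860e+02  5.808e-01 -1.498e-01  4.390e-02]]
```

View pics/s7.png

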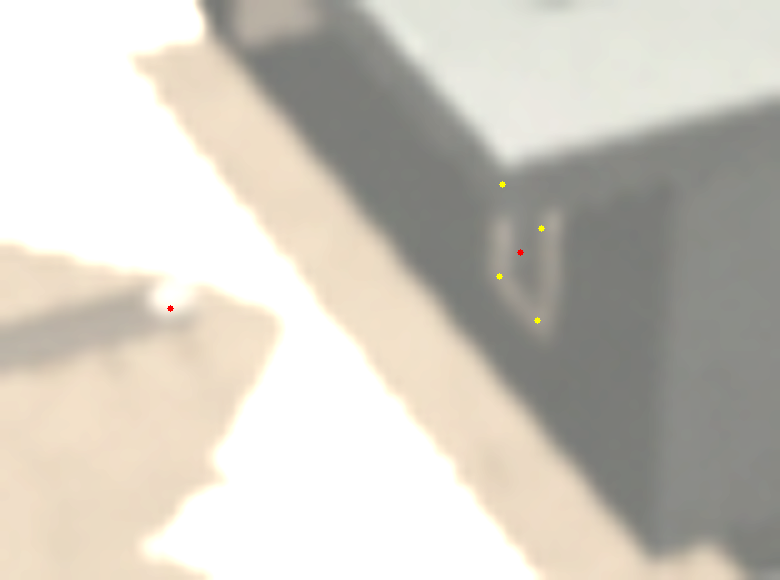

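View pics/t7.png

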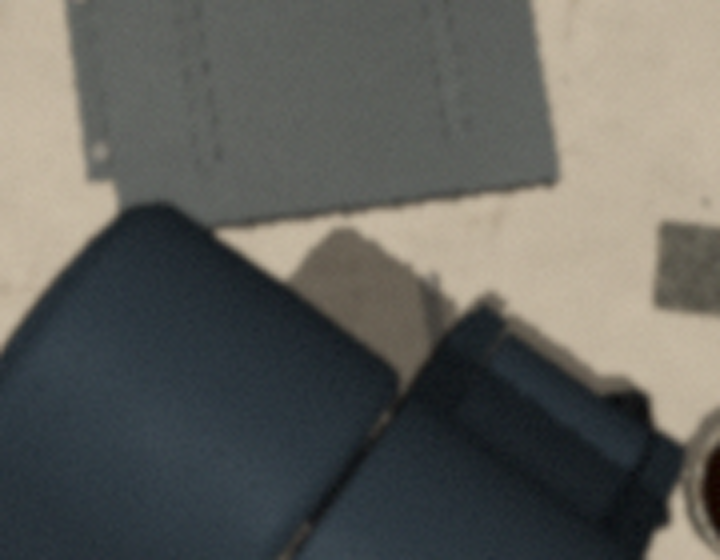

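Call:
send_rows --steps '[0.0, 0, -0.005, 0, 0, 0.0, -0.01, -0.009, 0, 0, 0.0, -0.03, -0.009, 0.0, 0, 0.0, -0.05, -0.009, 0.0, 0.0, 0.0, -0.062, -0.009, 0.0, 0.0, 0.0, -0.062, -0.009, 0, 0]'

```text
time: 8.55
position: [0.5176, -0.1649, 0.0048]
tool_rot: [-0.098, 0.995, -0.001, -0.004]
ft_force: [-0.4, -0.6, -1.4]
grip_width: 0.0212
```

```bash
cat > look.py <<'E'
from h import *
import sys
def look(f,x0=295,y0=235,w=78,h=58,s=10,g=1.6,yaw=YAW):
    c=cams.camera('side'); o=robot.get_obs(); p=np.array(o['position']); M=R.from_quat(o['tool_rot']).as_matrix()
    tip=p-M[:,0]*.125-M[:,2]*.038
    img=c['color'][:,:,::-1]
    big=cv2.resize(img[y0:y0+h,x0:x0+w],None,fx=s,fy=s,interpolation=cv2.INTER_CUBIC)
    big=np.clip(big.astype(float)*g,0,255).astype(np.uint8)
    for P,col in((tip,(0,0,255)),(enc([-82.5,-60,42])[0],(0,255,255))):
        q=(proj(c,P)[0]-[x0,y0]+.5)*s; cv2.circle(big,tuple(int(a) for a in q),3,col,-1)
    cv2.imwrite('pics/'+f,big)
    e=R.from_euler('z',YAW).as_matrix().T@(tip-EO)*1000
    print('tip in enclosure mm',e.round(1)); return c
E
python3 - <<'E'
from look import *
look('s8.png',y0=255)
p=enc([-82.5-120-5,-60,42])[0]
to(p[0],p[1],.004,191.0)
E
```

```text
tip in enclosure mm [-96.9 -56.8  41.5]
t 8.6 pos [ 0.5164 -0.1646  0.0047] yaw -168.79 tilt 0.57 q6 -2.27 F [ 0.4  1.  -1. ] grip 0.0215
shift [-0.0148 -0.0028  0.0005] turn 0.0037
```

View pics/s8.png

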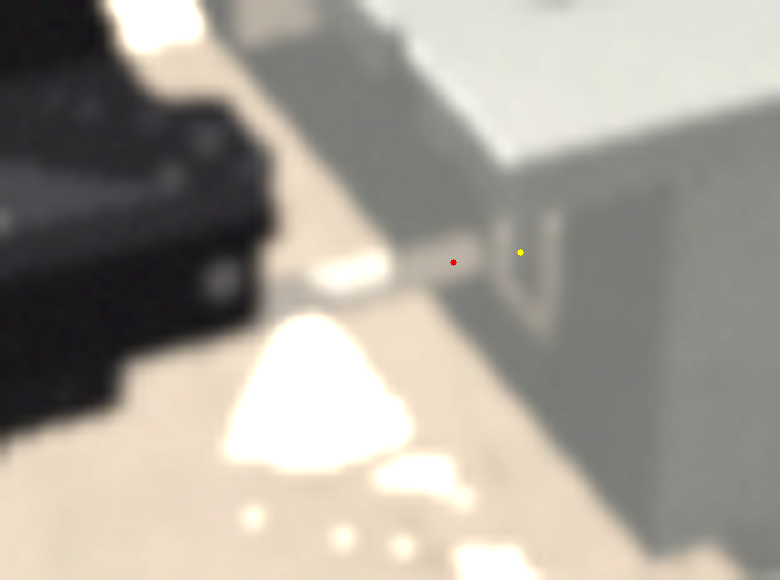

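Call:
send_rows --steps '[0.0, 0, -0.003, 0.003, 0.0037, 0.0, -0.004, -0.003, 0.003, 0.0037, 0.0, -0.01, -0.003, 0.003, 0.0037, 0.0, -0.016, -0.003, 0.003, 0.0037, 0.0, -0.016, -0.003, 0.003, 0.0037]'

```text
time: 9.22
position: [0.5335, -0.1645, 0.0016]
tool_rot: [-0.096, 0.995, -0.0, -0.005]
ft_force: [-0.5, 0.2, -0.5]
grip_width: 0.0215
```

```bash
python3 - <<'E'
from look import *
look('s9.png',y0=255)
p=enc([-82.5-120-5,-60,42])[0]
to(p[0],p[1],.001,191.0)
E
```

```text
tip in enclosure mm [-80.6 -60.1  38.3]
t 9.275 pos [ 0.533  -0.1644  0.0015] yaw -168.98 tilt 0.56 q6 -2.25 F [ 0.2  0.4 -1.3] grip 0.0217
shift [0.0015 0.0002 0.0005] turn 0.0004
```

View pics/s9.png

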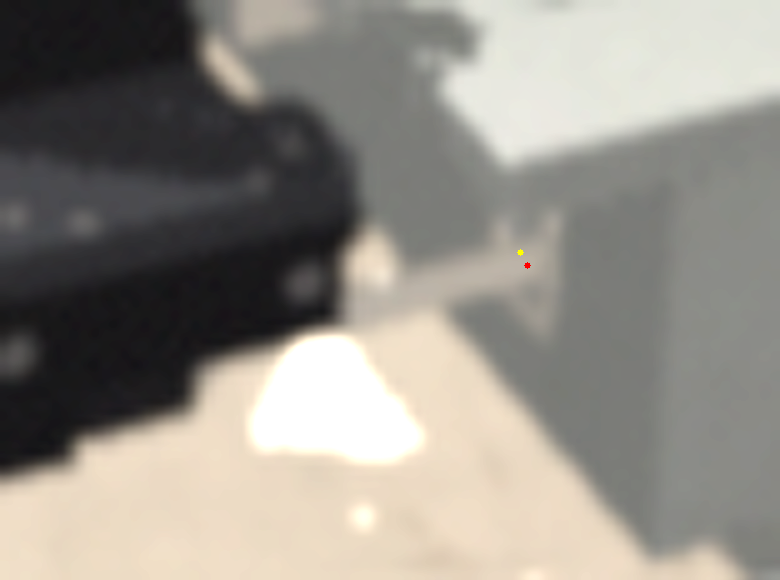

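Call:
send_rows --steps '[0.0, -0.006, 0, 0, 0, 0.0, -0.012, 0, 0, 0.0, 0.0, -0.017, 0, 0, 0, 0.0, -0.02, 0, 0, 0.0, 0.0, -0.023, 0, 0, 0, 0.0, -0.023, 0, 0, 0]'

```text
time: 10.02
position: [0.5509, -0.1598, 0.0008]
tool_rot: [-0.096, 0.995, 0.001, -0.009]
ft_force: [-9.6, -3.5, 1.8]
grip_width: 0.0216
```

```bash
python3 - <<'E'
from look import *
look('s10.png',y0=235)
p=enc([-82.5-120-5,-60,42])[0]
to(p[0],p[1],.001,191.0)
E
```

```text
tip in enclosure mm [-61.8 -59.3  36.4]
t 10.075 pos [ 0.5509 -0.1598  0.0007] yaw -168.99 tilt 1.08 q6 -2.23 F [-9.1 -3.   1.8] grip 0.0216
shift [ 0.02   -0.0008  0.0001] turn 0.0002
```

View pics/s10.png

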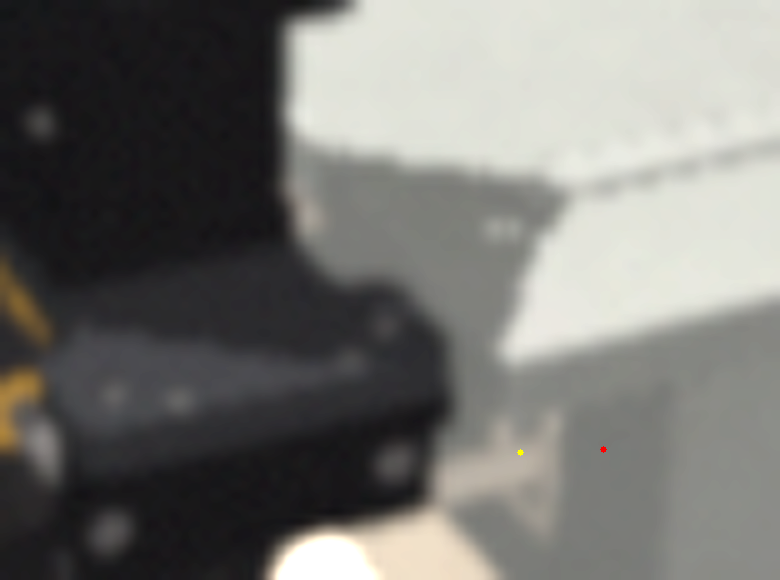

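Call:
send_rows --steps '[0.0, -0.006, 0, 0, 0, 0.0, -0.009, 0, 0, 0.0, 0.0, -0.012, 0, 0, 0, 0.0, -0.012, 0, 0, 0]'

```text
time: 10.58
position: [0.559, -0.157, -0.0]
tool_rot: [-0.096, 0.995, 0.002, -0.013]
ft_force: [-7.6, -2.6, 0.6]
grip_width: 0.0218
```

```bash
python3 - <<'E'
from look import *
look('s11.png',y0=235)
p=enc([-82.5-120-5,-60,42])[0]
to(p[0],p[1],.001,191.0)
E
```

```text
tip in enclosure mm [-53.2 -58.1  34.7]
t 10.625 pos [ 0.5589 -0.157  -0.    ] yaw -168.96 tilt 1.53 q6 -2.21 F [-6.9 -2.7  0.9] grip 0.0216
shift [ 0.0284 -0.0021 -0.0003] turn 0.0008
```

View pics/s11.png

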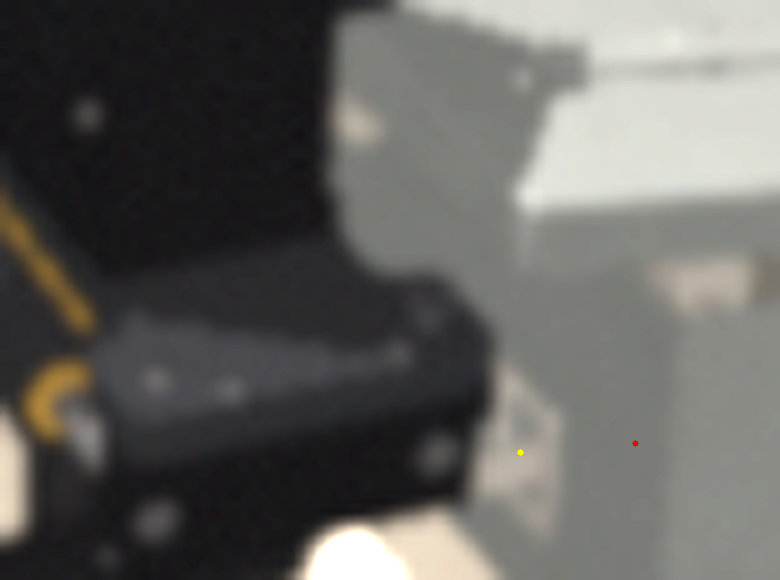

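```bash
python3 - <<'E'
from look import *
o=robot.get_obs(); print(R.from_quat(o['tool_rot']).as_matrix().round(3))
p=enc([-82.5-120-5-80,-60,42])[0]; to(p[0],p[1],.0,191.0)
E
```

```text
[[-0.981 -0.191 -0.027]
 [-0.191  0.981  0.002]
 [ 0.026  0.007 -1.   ]]
t 10.625 pos [ 0.5589 -0.157  -0.    ] yaw -168.96 tilt 1.53 q6 -2.21 F [-6.9 -2.7  0.9] grip 0.0216
shift [ 0.1083 -0.002   0.0028] turn 0.0008
```

Call:
send_rows --steps '[0.0, 0.02, -0.001, 0, 0, 0.0, 0.05, -0.002, 0.001, 0, 0.0, 0.08, -0.002, 0.002, 0.0, 0.0, 0.1, -0.002, 0.003, 0, 0.0, 0.115, 0.02, 0.003, 0, 0.0, 0.115, 0.06, 0.003, 0, 0.0, 0.115, 0.08, 0.003, 0, 0.0, 0.115, 0.08, 0.003, 0]'

```text
time: 11.62
position: [0.4308, -0.0995, 0.0006]
tool_rot: [-0.098, 0.995, 0.002, -0.013]
ft_force: [0.4, -0.4, -1.4]
grip_width: 0.0216
```

```bash
python3 - <<'E'
from look import *
to(.43,-.10,-.027,191.0)
c=grab('side','s12f.png')
x0,y0=280,180
big=cv2.resize(c['color'][y0:y0+120,x0:x0+160,::-1],None,fx=5,fy=5,interpolation=cv2.INTER_CUBIC); cv2.imwrite('pics/s12.png',np.clip(big*1.4,0,255))
W=cloud(c)[...]; np.save('side12.npy',W)
P=W[180:300,290:440].reshape(-1,3); P=P[~np.isnan(P[:,0])]
e=((P-EO)@R.from_euler('z',YAW).as_matrix())*1000
s=(abs(e[:,1])<115)&(e[:,0]>-120)&(e[:,0]<75)&(e[:,2]>111)
A=np.c_[e[s][:,0],np.ones(s.sum())]; k=np.linalg.lstsq(A,e[s][:,2],rcond=None)[0]; print('lid slope',np.arctan(-k[0]),k)
E
```

```text
t 11.625 pos [ 0.4308 -0.0995  0.0006] yaw -168.8 tilt 1.53 q6 -2.22 F [ 0.4 -0.4 -1.4] grip 0.0216
shift [ 0.0001 -0.0005  0.0276] turn 0.0034
lid slope 0.14775089362773622 [ -0.14883552 130.51332011][ WARN:0@2.754] global loadsave.cpp:1063 imwrite_ Unsupported depth image for selected encoder is fallbacked to CV_8U.
```

View pics/s12.png

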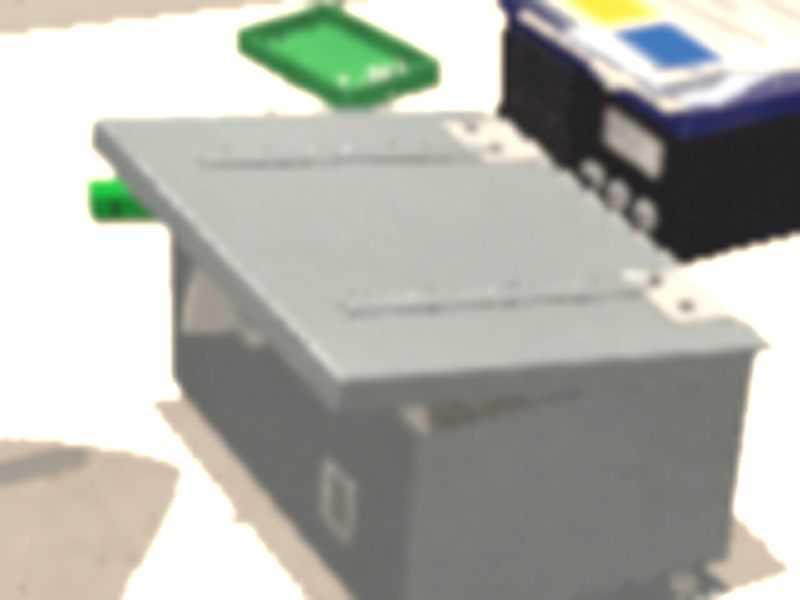

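```bash
python3 - <<'E'
from look import *
c=cams.camera('side'); x0,y0=305,212
big=cv2.resize(c['color'][y0:y0+55,x0:x0+72,::-1].astype(np.float32),None,fx=11,fy=11,interpolation=cv2.INTER_CUBIC); cv2.imwrite('pics/s13.png',np.clip(255*(np.clip(big,0,255)/255)**.6,0,255).astype(np.uint8))
E
```

```text
(no output)
```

View pics/s13.png

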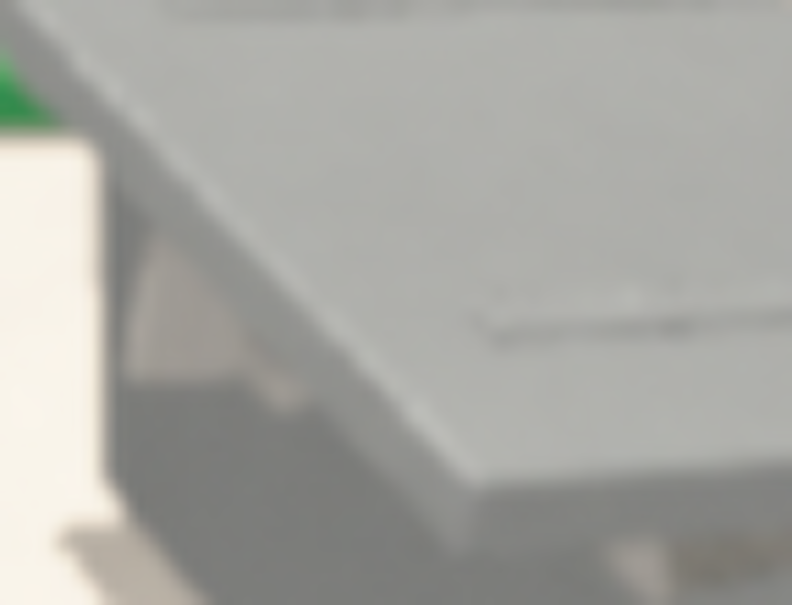

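Call:
send_rows --steps '[0.0, 0, 0, 0.01, 0, 0.0, 0, 0, 0.02, 0, 0.0, 0, 0, 0.027, 0.0, 0.0, 0, 0, 0.028, 0, 0.05, 0, 0, 0.028, 0, 0.05, 0, 0, 0.028, 0, 0.05, 0, 0, 0.028, 0, 0.05, 0, 0, 0.028, 0]'

```text
time: 12.72
position: [0.4318, -0.1015, -0.0272]
tool_rot: [-0.097, 0.995, 0.001, -0.012]
ft_force: [0.4, 0.5, 1.1]
grip_width: 0.048
```

```bash
python3 - <<'E'
from look import *
c=cams.camera('side'); W=cloud(c); e=((W-EO)@R.from_euler('z',YAW).as_matrix())*1000
for v in range(240,256):
    print(v,' '.join('%5.0f,%4.0f,%4.0f|'%tuple(e[v,u]) for u in range(320,337,1)))
E
```

```text
240  -114,   9, 111|  -112,   8, 111|  -108,  12, 108|  -106,  11, 108|  -105,   8, 109|  -101,  12, 106|   -99,  10, 107|  -119, -37, 137|  -119, -42, 140|  -119, -46, 142|  -119, -50, 144|  -118, -53, 145|  -116, -54, 145|  -118, -62, 150|  -117, -64, 151|  -114, -64, 150|  -112, -64, 150|
241  -112,  12, 106|  -111,  11, 107|  -109,   8, 108|  -106,  12, 105|  -102,  13, 103|  -101,  10, 105|  -100,   9, 105|   -97,  10, 104|  -120, -43, 138|  -118, -45, 139|  -117, -47, 139|  -119, -55, 144|  -116, -53, 142|  -117, -61, 147|  -116, -63, 148|  -116, -67, 150|  -114, -68, 150|
242  -115,   6, 108|  -111,  11, 104|  -108,  11, 103|  -107,   9, 104|  -103,  12, 101|  -101,  11, 102|   -99,  10, 102|   -98,   8, 103|   -98,   2, 106|  -119, -45, 136|  -120, -53, 141|   nan, nan, nan|  -118, -57, 143|  -118, -61, 145|  -118, -67, 148|  -118, -71, 150|  -116, -72, 151|
243  -113,  12, 102|  -111,  10, 102|  -108,  10, 101|  -107,   9, 102|  -103,  12,  99|  -102,   8, 101|  -100,   8, 100|   -95,  13,  97|   -97,   4, 102|   -97,  -2, 105|  -119, -50, 137|  -118, -53, 138|  -119, -60, 1
[... 2887 characters left out ...]
1,  25,  60|   -79,  25,  60|   -80,  17,  65|   -80,  13,  67|   -79,   9,  69|   -81,   2,  74|   -80,  -2,  75|
254   -82,  79,  27|   -80,  77,  28|   -80,  72,  31|   -80,  65,  35|   -82,  56,  40|   -81,  52,  43|   -80,  49,  44|   -81,  42,  48|   -82,  35,  52|   -79,  34,  52|   -81,  27,  57|   -81,  21,  60|   -81,  15,  63|   -80,  12,  65|   -81,   5,  69|   -81,   0,  72|   -80,  -3,  74|
255   -80,  81,  23|   -81,  74,  27|   -81,  69,  30|   -80,  65,  32|   -81,  57,  37|   -80,  53,  39|   -81,  46,  43|   -82,  40,  47|   -80,  38,  47|   -81,  32,  51|   -78,  31,  51|   -80,  24,  56|   -81,  16,  61|   -80,  12,  63|   -81,   6,  66|   -81,   0,  70|   -81,  -4,  72|
```

```bash
sed -i 's/EO=np.array(.*/EO=np.array([0.7255,-0.0657,0])/' h.py; python3 - <<'E'
from look import *
to(.43,-.10,-.027,191.0)
c=cams.camera('side'); x0,y0=220,220
big=cv2.resize(c['color'][y0:y0+80,x0:x0+110,::-1],None,fx=7,fy=7,interpolation=cv2.INTER_CUBIC); cv2.imwrite('pics/s14.png',big)
W=cloud(c); e=((W-EO)@R.from_euler('z',YAW).as_matrix())*1000
m=(e[...,1]>5)&(e[...,1]<30)&(e[...,2]>-40)&(e[...,0]<-110)&(e[...,0]>-130)
# catch plate
s=(e[...,1]>3)&(e[...,1]<14)&(e[...,2]>90)&(e[...,2]<135)&(e[...,0]>-125)&(e[...,0]<-98); Q=e[s]; print('plate',len(Q),Q.min(0),Q.max(0),np.median(Q,0))
s=(e[...,1]>-10)&(e[...,1]<4)&(e[...,2]>88)&(e[...,2]<112)&(e[...,0]>-105)&(e[...,0]<-86); Q=e[s]; print('hook',len(Q),Q.min(0),Q.max(0))
s=(abs(e[...,1])<120)&(e[...,2]>128)&(e[...,2]<150)&(e[...,0]<-115);Q=e[s]; print('skirt front x',np.median(Q[:,0]))
for y in range(-110,-40,15):
    q=Q[abs(Q[:,1]-y)<7]; print(y,len(q),q[:,2].min() if len(q) else 0)
E
```

```text
t 12.775 pos [ 0.4318 -0.1015 -0.0272] yaw -168.91 tilt 1.37 q6 -2.22 F [ 0.  -0.6 -0.3] grip 0.049
shift [ 0.0015  0.0018 -0.0002] turn 0.0017
plate 96 [-123.25430524    5.17408071   93.64230268] [-98.27758725  13.8691873  132.31472682] [-113.1743585     9.90516625  106.33600512]
hook 16 [-100.71060291   -6.60405302   92.81989715] [-93.33138411   2.24403157 107.02110759]
skirt front x -120.96617566490599
-110 29 134.91107407756743
-95 25 135.36134789084534
-80 29 135.5453344238883
-65 26 135.0953395302719
-50 23 134.7262591176405
```

View pics/s14.png

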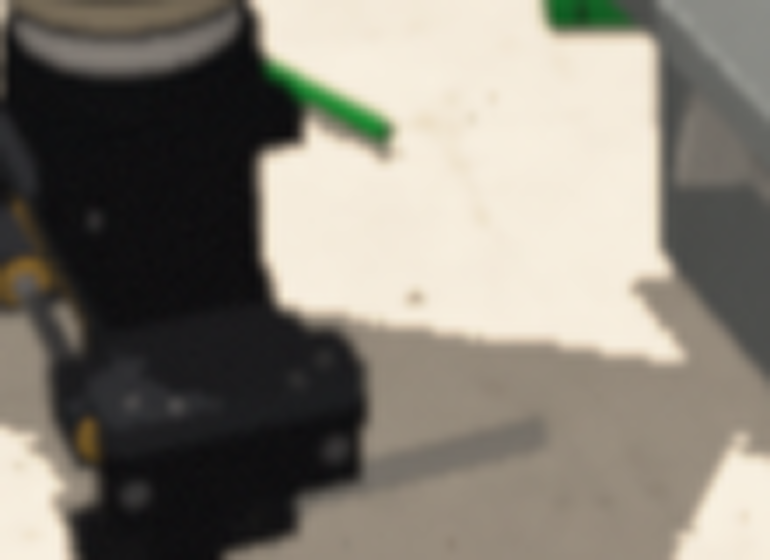

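```bash
python3 - <<'E'
from look import *
c=cams.camera('side'); t=onz(c,[(297.6,282.1)],.010)[0]; o=robot.get_obs(); p=np.array(o['position']);M=R.from_quat(o['tool_rot']).as_matrix(); print(t,(t-p)@M, M.round(3))
E
```

```text
[ 0.55900008 -0.08123628  0.01      ] [-0.12782286 -0.00440011 -0.04031398] [[-0.981 -0.192 -0.024]
 [-0.192  0.981  0.   ]
 [ 0.023  0.005 -1.   ]]
```

Call:
send_rows --steps '[0.05, -0.014, 0, 0.0, 0, 0.05, -0.028, 0, 0.0, 0, 0.05, -0.028, 0, 0.0, 0.0, 0.0, -0.028, 0, 0.0, 0, 0.0, -0.028, 0, 0.0, 0, 0.0, -0.028, 0, 0.0, 0, 0.0, -0.028, 0, 0.0, 0, 0.0, -0.028, 0, 0.0, 0]' --force 60

```text
time: 13.88
position: [0.4589, -0.0961, -0.0279]
tool_rot: [-0.097, 0.995, 0.001, -0.012]
ft_force: [-0.1, -0.1, 0.1]
grip_width: 0.0212
```

```bash
cat >> look.py <<'E'
def aim(ex,ey,ez,yaw=191.0,L=.100,H=.038):
    t=enc([ex,ey,ez])[0]; a=np.radians(yaw); 
    p=t+L*np.array([np.cos(a),np.sin(a),0])-[0,0,H]
    to(p[0],p[1],p[2],yaw)
def where(L=.100,H=.038):
    o=robot.get_obs(); p=np.array(o['position']); M=R.from_quat(o['tool_rot']).as_matrix()
    tip=p-M[:,0]*L; tip[2]=p[2]+H
    e=R.from_euler('z',YAW).as_matrix().T@(tip-EO)*1000
    print('tip enc',e.round(1),'F enc',(R.from_euler('z',YAW).as_matrix().T@o['ft_force']).round(1))
E
python3 -c "
from look import *
where(); aim(-140,-12,125)"
```

```text
tip enc [-167.5   21.2   10.1] F enc [-0.2 -0.1  0.1]
t 13.875 pos [ 0.4589 -0.0961 -0.0279] yaw -168.91 tilt 1.4 q6 -2.18 F [-0.1 -0.1  0.1] grip 0.0212
shift [-0.0246 -0.0325 -0.1157] turn 0.0015
```

Call:
send_rows --steps '[0.0, 0, 0, -0.02, 0, 0.0, 0, -0.01, -0.06, 0, 0.0, 0, -0.02, -0.1, 0.0, 0.0, -0.01, -0.032, -0.116, 0, 0.0, -0.024, -0.032, -0.116, 0, 0.0, -0.024, -0.032, -0.116, 0]'

```text
time: 14.62
position: [0.4919, -0.1224, 0.0865]
tool_rot: [-0.097, 0.995, 0.002, -0.012]
ft_force: [-0.3, -0.2, -0.8]
grip_width: 0.0212
```

```bash
python3 - <<'E'
from look import *
where(); aim(-104,-12,126)
c=cams.camera('side'); x0,y0=270,200
big=cv2.resize(c['color'][y0:y0+80,x0:x0+110,::-1],None,fx=7,fy=7,interpolation=cv2.INTER_CUBIC); cv2.imwrite('pics/s15.png',big)
W=cloud(c); e=((W-EO)@R.from_euler('z',YAW).as_matrix())*1000
s=(e[...,1]>-40)&(e[...,1]<15)&(e[...,2]>105)&(e[...,2]<138)&(e[...,0]<-126)&(e[...,0]>-190); Q=e[s]; print(len(Q))
for x in range(-190,-125,8):
    q=Q[abs(Q[:,0]-x)<4]
    if len(q): print(x,len(q),q.mean(0).round(1),q[:,2].max())
E
```

```text
tip enc [-140.2  -10.9  124.5] F enc [-0.3 -0.2 -0.8]
t 14.625 pos [ 0.4919 -0.1224  0.0865] yaw -168.88 tilt 1.43 q6 -2.21 F [-0.3 -0.2 -0.8] grip 0.0212
shift [-0.0361 -0.001  -0.0024] turn 0.0022
114
-190 10 [-188.3  -15.7  127.8] 131.4202994676026
-182 19 [-182.1  -16.2  127.4] 131.50536820198047
-174 18 [-173.6  -15.4  128. ] 131.17162891733673
-166 16 [-166.   -16.   127.4] 130.6090987747272
-158 19 [-157.6  -15.   127.2] 130.91405216651566
-150 16 [-149.8  -15.2  127.6] 131.39817391796464
-142 16 [-142.   -15.1  127.3] 131.5046287684001
```

View pics/s15.png

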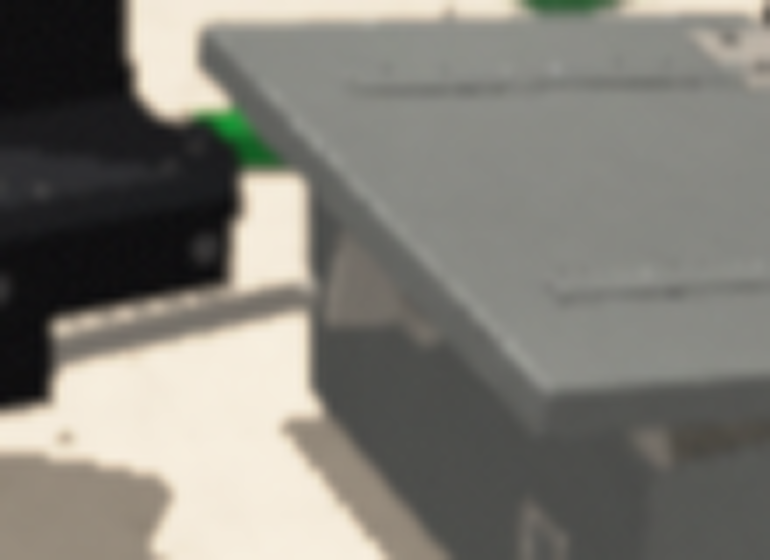

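Call:
send_rows --steps '[0.0, -0.012, 0, 0, 0, 0.0, -0.025, 0, 0, 0, 0.0, -0.035, 0, 0, 0.0, 0.0, -0.035, 0, 0, 0]'

```text
time: 15.18
position: [0.5261, -0.1151, 0.085]
tool_rot: [-0.097, 0.995, 0.002, -0.013]
ft_force: [-0.2, -0.5, -0.5]
grip_width: 0.0217
```

```bash
python3 - <<'E'
from look import *
where(); aim(-105,22,126)
E
```

```text
tip enc [-105.2  -10.1  123. ] F enc [-0.3 -0.4 -0.5]
t 15.175 pos [ 0.5261 -0.1151  0.085 ] yaw -168.81 tilt 1.52 q6 -2.17 F [-0.2 -0.5 -0.5] grip 0.0217
shift [-0.0002  0.0324 -0.0028] turn 0.0033
```

Call:
send_rows --steps '[0.0, 0, 0.008, 0, 0.003, 0.0, 0, 0.016, -0.001, 0.003, 0.0, 0, 0.022, -0.001, 0.003, 0.0, 0, 0.026, -0.001, 0.003, 0.0, 0, 0.026, -0.001, 0.003]'

```text
time: 15.8
position: [0.5207, -0.0902, 0.0863]
tool_rot: [-0.096, 0.995, 0.001, -0.013]
ft_force: [-1.5, -5.6, -1.8]
grip_width: 0.0216
```

```bash
python3 - <<'E'
from look import *
where(); aim(-105,22,126)
c=cams.camera('side'); x0,y0=270,200
big=cv2.resize(c['color'][y0:y0+80,x0:x0+110,::-1],None,fx=7,fy=7,interpolation=cv2.INTER_CUBIC); cv2.imwrite('pics/s16.png',big)
W=cloud(c); e=((W-EO)@R.from_euler('z',YAW).as_matrix())*1000
s=(e[...,1]>5)&(e[...,1]<40)&(e[...,2]>90)&(e[...,2]<118)&(e[...,0]<-103)&(e[...,0]>-125); Q=e[s]; print('plate y',len(Q),np.percentile(Q[:,1],[10,50,90]).round(1))
s=(e[...,1]>-20)&(e[...,1]<30)&(e[...,2]>110)&(e[...,2]<140)&(e[...,0]<-126)&(e[...,0]>-190); Q=e[s]
for x in range(-190,-125,10):
    q=Q[abs(Q[:,0]-x)<5]
    if len(q): print(x,len(q),q.mean(0).round(1),q[:,2].max())
E
```

```text
tip enc [-105.8   15.   124.3] F enc [-2.6 -5.3 -1.8]
t 15.8 pos [ 0.5207 -0.0902  0.0863] yaw -169.0 tilt 1.54 q6 -2.13 F [-1.5 -5.6 -1.8] grip 0.0216
shift [-0.0007  0.007  -0.0017] turn 0.0001
plate y 68 [14.8 17.2 20. ]
-190 6 [-187.5    7.2  127.7] 132.14643673039996
-180 20 [-180.    10.2  126.8] 130.21800415811194
-170 21 [-170.8    8.9  127.9] 132.00801481877713
-160 23 [-160.1    9.6  127.1] 130.94974037588761
-150 18 [-150.2    9.5  127. ] 130.30528059457637
-140 21 [-140.8   10.3  127.1] 130.97092694159366
-130 21 [-130.9    9.3  126.8] 130.0868522701422
```

View pics/s16.png

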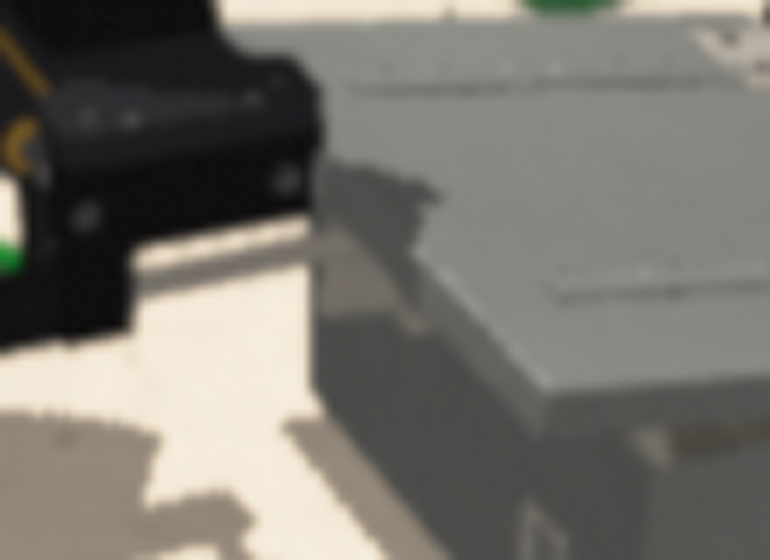

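Call:
send_rows --steps '[0.0, 0, 0.006, 0, 0, 0.0, 0, 0.012, 0, 0, 0.0, 0, 0.014, 0, 0, 0.0, 0, 0.014, 0, 0, 0.0, 0, 0.014, -0.003, 0, 0.0, 0, 0.014, -0.006, 0, 0.0, 0, 0.014, -0.009, 0, 0.0, 0, 0.014, -0.012, 0]'

```text
time: 16.85
position: [0.5197, -0.0785, 0.0984]
tool_rot: [-0.095, 0.995, -0.0, -0.012]
ft_force: [2.3, -6.7, -4.7]
grip_width: 0.0213
```

```bash
cat >> look.py <<'E'
def chk(f=None):
    where()
    c=cams.camera('side'); x0,y0=270,160
    if f:
        big=cv2.resize(c['color'][y0:y0+120,x0:x0+160,::-1],None,fx=5,fy=5,interpolation=cv2.INTER_CUBIC); cv2.imwrite('pics/'+f,big)
    W=cloud(c); e=((W-EO)@R.from_euler('z',YAW).as_matrix())*1000
    s=(e[...,1]>5)&(e[...,1]<40)&(e[...,2]>90)&(e[...,2]<118)&(e[...,0]<-103)&(e[...,0]>-125); Q=e[s]
    if len(Q): print('plate y',len(Q),np.percentile(Q[:,1],[10,50,90]).round(1))
    # lid angle: right side strip of lid top
    s=(e[...,1]<-60)&(e[...,1]>-118)&(e[...,2]>118)&(e[...,0]>-125)&(e[...,0]<70); Q=e[s]; r=Q-[82.5,0,110]
    rr=np.hypot(r[:,0],r[:,2]); q=(rr>80)&(rr<195); th=np.arctan2(r[q,2],-r[q,0])-np.arcsin(4/rr[q]); print('lid',len(th),np.median(th).round(3))
    o=np.array(robot.get_obs()['position'])
    s=(e[...,1]>-60)&(e[...,1]<40)&(e[...,2]>1000*(o[2]+.038)-15)&(e[...,2]<1000*(o[2]+.038)+12)&(e[...,0]<-126)&(e[...,0]>-180); Q=e[s]
    for x in (-165,-150,-135):
        q=Q[abs(Q[:,0]-x)<7]
        if len(q): print('shank',x,len(q),q.mean(0).round(1),q[:,2].max().round(1))
E
python3 - <<'E'
from look import *
chk('s17.png'); aim(-105,22,150)
E
```

```text
tip enc [-104.5   26.5  136.4] F enc [ 0.9 -7.  -4.7]
plate y 60 [26.  28.6 31.2]
lid 680 0.218
shank -165 31 [-165.    21.9  138.9] 142.8
shank -150 30 [-149.9   20.9  138.7] 142.6
shank -135 31 [-134.5   21.4  138.5] 142.4
t 16.9 pos [ 0.5198 -0.0786  0.0988] yaw -169.1 tilt 1.37 q6 -2.11 F [ 1.1 -6.2 -5. ] grip 0.0216
shift [ 0.001  -0.0046 -0.0132] turn -0.0017
```

View pics/s17.png

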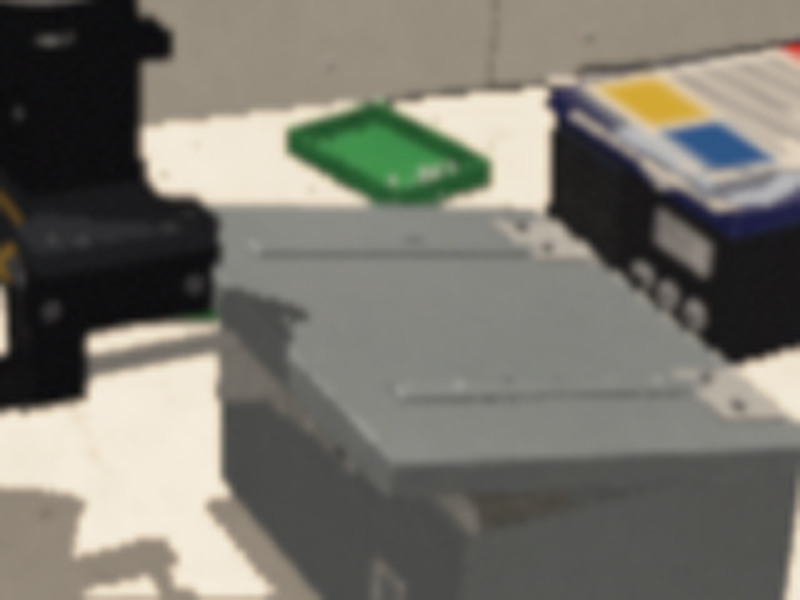

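Call:
send_rows --steps '[0.0, 0, 0.002, -0.004, 0, 0.0, 0, 0.002, -0.008, 0, 0.0, 0, 0.002, -0.012, 0, 0.0, 0, 0.002, -0.016, 0, 0.0, 0, 0.002, -0.02, 0, 0.0, 0, 0.002, -0.024, 0, 0.0, 0, 0.002, -0.028, 0, 0.0, 0, 0.002, -0.03, 0]'

```text
time: 17.9
position: [0.5245, -0.0788, 0.1294]
tool_rot: [-0.094, 0.996, -0.003, -0.008]
ft_force: [6.4, -5.7, -7.2]
grip_width: 0.0217
```

```bash
python3 - <<'E'
from look import *
chk()
E
```

```text
tip enc [-99.9  25.1 167.4] F enc [ 5.2 -6.8 -7.2]
lid 527 0.376
shank -165 35 [-165.    20.5  170. ] 176.0
shank -150 29 [-149.7   20.2  169.9] 174.1
shank -135 31 [-134.6   20.2  169.2] 172.8
```

Call:
send_rows --steps '[0.0, 0, 0, 0.002, 0, 0.0, 0, -0.012, 0.003, 0, 0.0, 0, -0.03, 0.003, 0, 0.0, 0, -0.05, 0.003, 0, 0.0, 0, -0.068, 0.003, 0, 0.0, 0, -0.07, 0.003, 0]'

```text
time: 18.7
position: [0.538, -0.1493, 0.1267]
tool_rot: [-0.093, 0.996, -0.003, -0.007]
ft_force: [-0.4, 0.5, -2.0]
grip_width: 0.0213
```

```bash
python3 - <<'E'
from look import *
chk('s18.png'); aim(-80,-45,175)
E
```

```text
tip enc [-100.   -46.8  164.7] F enc [-0.3  0.6 -2. ]
lid 533 0.372
shank -165 34 [-165.1  -50.8  167.8] 172.8
shank -150 34 [-150.2  -51.1  168.4] 172.6
shank -135 33 [-135.1  -51.2  168.3] 171.8
t 18.75 pos [ 0.5377 -0.1486  0.1267] yaw -169.31 tilt 0.91 q6 -2.21 F [ 0.2  0.  -2. ] grip 0.0209
shift [-0.02    0.0006 -0.0106] turn -0.0055
```

View pics/s18.png

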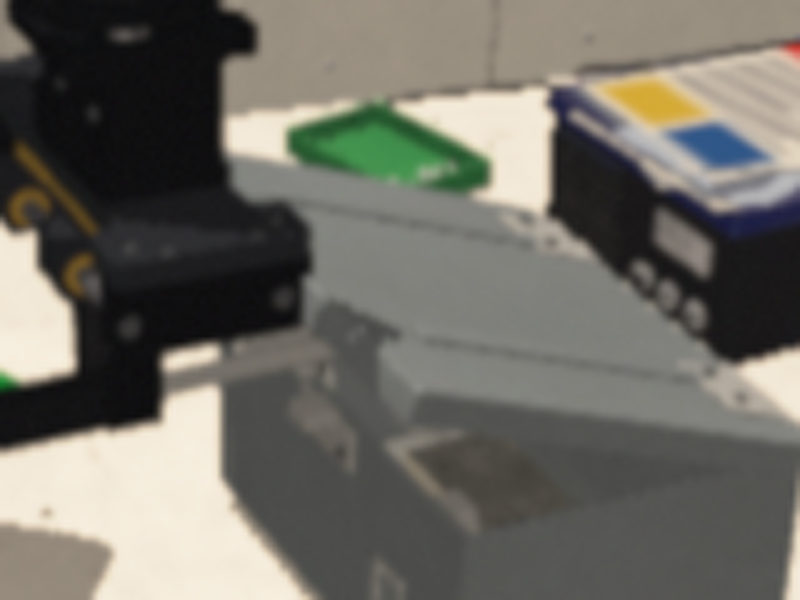

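Call:
send_rows --steps '[0.0, -0.009, 0, -0.012, 0, 0.0, -0.018, 0, -0.024, 0, 0.0, -0.023, 0, -0.033, 0, 0.0, -0.028, 0, -0.042, 0, 0.0, -0.034, 0, -0.051, 0, 0.0, -0.04, 0, -0.059, 0, 0.0, -0.046, 0, -0.067, 0, 0.0, -0.052, 0, -0.075, 0]'

```text
time: 19.75
position: [0.5904, -0.1385, 0.2013]
tool_rot: [-0.093, 0.996, -0.003, -0.007]
ft_force: [-1.0, 0.2, -5.4]
grip_width: 0.0217
```

```bash
cat >> look.py <<'E'
def chk2(f=None,x0=270,y0=110):
    where()
    c=cams.camera('side')
    if f:
        big=cv2.resize(c['color'][y0:y0+150,x0:x0+195,::-1],None,fx=4,fy=4,interpolation=cv2.INTER_CUBIC); cv2.imwrite('pics/'+f,big)
    W=cloud(c); e=((W-EO)@R.from_euler('z',YAW).as_matrix())*1000
    s=(e[...,1]<-85)&(e[...,1]>-118)&(e[...,2]>118)&(e[...,0]>-125)&(e[...,0]<120); Q=e[s]; r=Q-[82.5,0,110]
    rr=np.hypot(r[:,0],r[:,2]); q=(rr>80)&(rr<190); th=np.arctan2(r[q,2],-r[q,0])-np.arcsin(4/rr[q]); print('lid',len(th),np.percentile(th,[10,50,90]).round(3))
    return c,e
E
python3 - <<'E'
from look import *
chk2('s19.png'); to(.6,-.15,.2,191)
E
```

```text
tip enc [-46.5 -46.3 239.3] F enc [-1.   0.4 -5.4]Traceback (most recent call last):
  File "<stdin>", line 2, in <module>
  File "look.py", line 46, in chk2
    rr=np.hypot(r[:,0],r[:,2]); q=(rr>80)&(rr<190); th=np.arctan2(r[q,2],-r[q,0])-np.arcsin(4/rr[q]); print('lid',len(th),np.percentile(th,[10,50,90]).round(3))
                                                                                                                          ~~~~~~~~~~~~~^^^^^^^^^^^^^^^
    return _quantile_unchecked(
        a, q, axis, out, overwrite_input, method, keepdims, weights)
    return _ureduce(a,
                    func=_quantile_ureduce_func,
    ...<5 lines>...
                    overwrite_input=overwrite_input,
                    method=method)
    r = func(a, **kwargs)
    result = _quantile(arr,
                       quantiles=q,
    ...<2 lines>...
                       out=out,
                       weights=wgt)
    slices_having_nans = np.isnan(arr[-1, ...])
                                  ~~~^^^^^^^^^
IndexError: index -1 is out of bounds for axis 0 with size 0
```

View pics/s19.png

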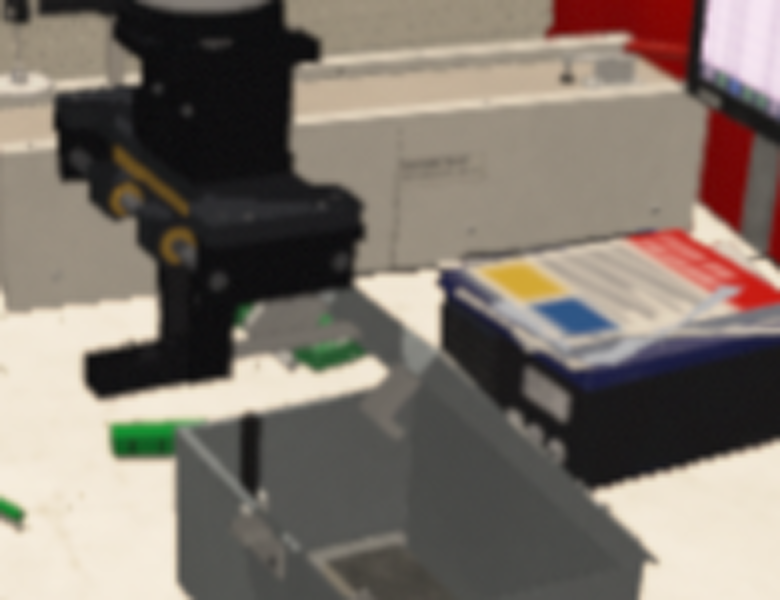

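Call:
send_rows --steps '[0.0, -0.007, 0, -0.007, 0, 0.0, -0.013, 0, -0.014, 0, 0.0, -0.021, 0, -0.021, 0, 0.0, -0.029, 0, -0.027, 0, 0.0, -0.038, 0, -0.033, 0, 0.0, -0.046, 0, -0.038, 0, 0.0, -0.055, 0, -0.044, 0, 0.0, -0.06, 0, -0.047, 0]'

```text
time: 20.8
position: [0.6525, -0.1274, 0.2495]
tool_rot: [-0.093, 0.996, -0.004, -0.005]
ft_force: [-2.5, -0.4, -3.7]
grip_width: 0.0217
```

```bash
sed -i "s/print('lid',len(th),np.percentile(th,\[10,50,90\]).round(3))\$/print('lid',len(th),np.percentile(th,[10,50,90]).round(3) if len(th) else '')/" look.py; python3 - <<'E'
from look import *
c,e=chk2('s20.png',y0=90); to(.65,-.14,.2,191)
s=(e[...,1]<-60)&(e[...,1]>-118)&(e[...,2]>150)&(e[...,0]>-60)&(e[...,0]<70); Q=e[s]; print(len(Q), np.c_[Q][::max(1,len(Q)//12)].round(0))
E
```

```text
tip enc [ 16.6 -47.1 287.5] F enc [-2.6  0.1 -3.7]
lid 125 [1.167 1.189 1.199]
t 20.85 pos [ 0.6532 -0.1273  0.2498] yaw -169.29 tilt 0.68 q6 -2.11 F [-0.6  0.1 -2. ] grip 0.0214
shift [ 0.005  -0.0115  0.0499] turn -0.0051
932 [[ -58.  -67.  552.]
 [ -52.  -68.  482.]
 [ -54.  -97.  449.]
 [   4.  -70.  300.]
 [  10. -109.  303.]
 [  25.  -63.  266.]
 [  26.  -89.  264.]
 [  -2.  -65.  248.]
 [  -5.  -60.  236.]
 [  42.  -72.  219.]
 [  50.  -81.  201.]
 [  57.  -85.  180.]
 [  64.  -96.  161.]]
```

View pics/s20.png

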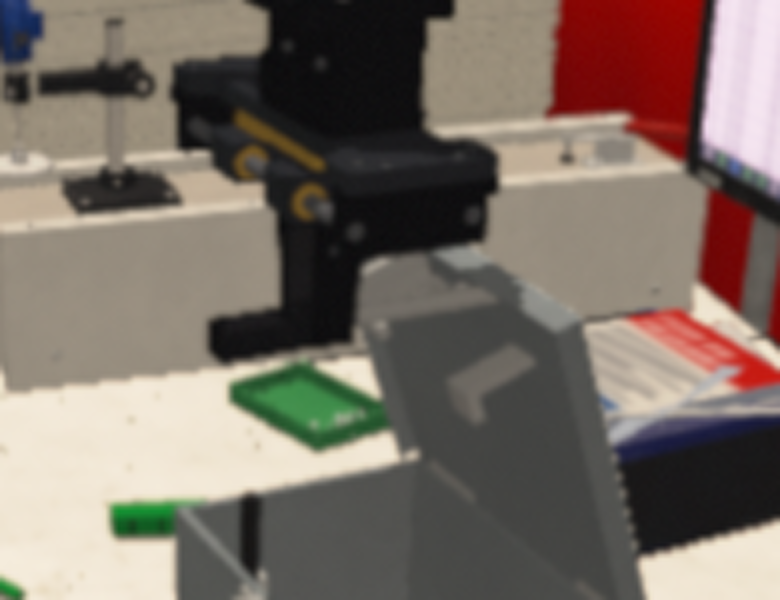

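Call:
send_rows --steps '[0.0, -0.005, 0, -0.003, 0, 0.0, -0.01, 0, -0.005, 0, 0.0, -0.014, 0, -0.007, 0, 0.0, -0.014, 0, -0.008, 0]'

```text
time: 21.35
position: [0.6564, -0.1261, 0.2547]
tool_rot: [-0.093, 0.996, -0.003, -0.018]
ft_force: [-19.1, -4.4, -2.6]
grip_width: 0.0213
```

```bash
python3 - <<'E'
from look import *
c,e=chk2('s21.png',y0=90); to(.55,-.14,.2,191)
E
```

```text
tip enc [ 20.6 -46.8 292.7] F enc [-19.6  -0.6  -2.6]
lid 143 [1.194 1.213 1.223]
t 21.4 pos [ 0.6564 -0.1261  0.2547] yaw -169.37 tilt 2.04 q6 -2.1 F [-19.5  -4.2  -3.3] grip 0.0217
shift [0.1051 0.0061 0.0585] turn -0.0065
```

Call:
send_rows --steps '[0.0, 0.004, 0, 0.0, 0, 0.0, 0.008, 0, 0.008, 0, 0.0, 0.02, 0, 0.016, 0, 0.0, 0.05, 0, 0.02, 0, 0.0, 0.08, 0, 0.02, 0, 0.0, 0.11, 0, 0.02, 0, 0.0, 0.14, 0.0, 0.03, 0, 0.0, 0.15, 0, 0.04, 0]'

```text
time: 22.4
position: [0.5079, -0.1544, 0.2206]
tool_rot: [-0.092, 0.996, -0.004, -0.016]
ft_force: [0.6, 0.3, -1.4]
grip_width: 0.0213
```

```bash
python3 - <<'E'
from look import *
c,e=chk2('s22.png',y0=90); to(.43,-.1,.03,191)
o=robot.get_obs(); print(R.from_quat(o['tool_rot']).as_matrix().round(3))
E
```

```text
tip enc [-130.6  -46.3  258.6] F enc [ 0.6  0.2 -1.4]
lid 150 [1.192 1.212 1.224]
t 22.45 pos [ 0.5062 -0.154   0.2191] yaw -169.42 tilt 2.07 q6 -2.24 F [-1.5  0.9 -1.4] grip 0.0214
shift [0.0582 0.0674 0.1911] turn -0.0073
[[-0.982 -0.184 -0.035]
 [-0.184  0.983 -0.009]
 [ 0.036 -0.002 -0.999]]
```

View pics/s22.png

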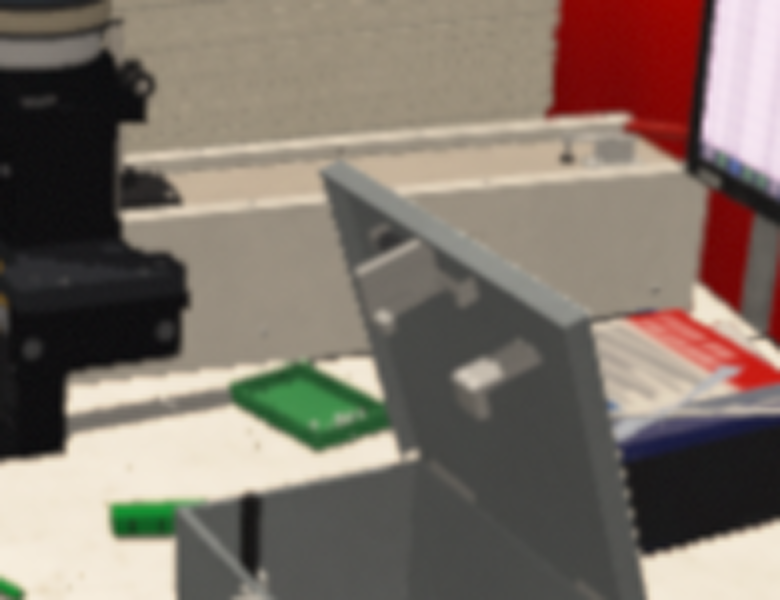

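Call:
send_rows --steps '[0.0, 0.02, 0.01, 0.03, 0, 0.0, 0.04, 0.03, 0.07, 0, 0.0, 0.04, 0.05, 0.115, 0, 0.0, 0.04, 0.064, 0.16, 0, 0.0, 0.04, 0.064, 0.2, 0, 0.0, 0.039, 0.064, 0.218, 0, 0.0, 0.038, 0.064, 0.222, 0, 0.0, 0.038, 0.064, 0.222, 0]'

```text
time: 23.45
position: [0.4509, -0.1003, -0.0015]
tool_rot: [-0.092, 0.996, -0.003, -0.017]
ft_force: [0.9, -0.2, -2.0]
grip_width: 0.0216
```

```bash
python3 - <<'E'
from look import *
to(.45,-.1,-.026,191)
c=cams.camera('side'); x0,y0=220,220
big=cv2.resize(c['color'][y0:y0+80,x0:x0+110,::-1],None,fx=7,fy=7,interpolation=cv2.INTER_CUBIC); cv2.imwrite('pics/s23.png',big)
W=cloud(c); o=np.array(robot.get_obs()['position']); T=W-o
s=(W[...,2]>.012)&(W[...,2]<.06)&(T[...,0]>.05)&(T[...,0]<.11)&(abs(T[...,1]-.015)<.03); Q=W[s]
for x in (.065,.08,.095):
    q=Q[abs(Q[:,0]-o[0]-x)<.008]; print(x,len(q),q.mean(0).round(4) if len(q) else '',q[:,2].max().round(4) if len(q) else '')
E
```

```text
t 23.45 pos [ 0.4509 -0.1003 -0.0015] yaw -169.41 tilt 1.97 q6 -2.16 F [ 0.9 -0.2 -2. ] grip 0.0216
shift [0.     0.0005 0.0245] turn -0.0071
0.065 25 [ 0.517  -0.093   0.0383] 0.043
0.08 31 [ 0.5311 -0.0899  0.0391] 0.043
0.095 27 [ 0.5444 -0.0871  0.0386] 0.0439
```

View pics/s23.png

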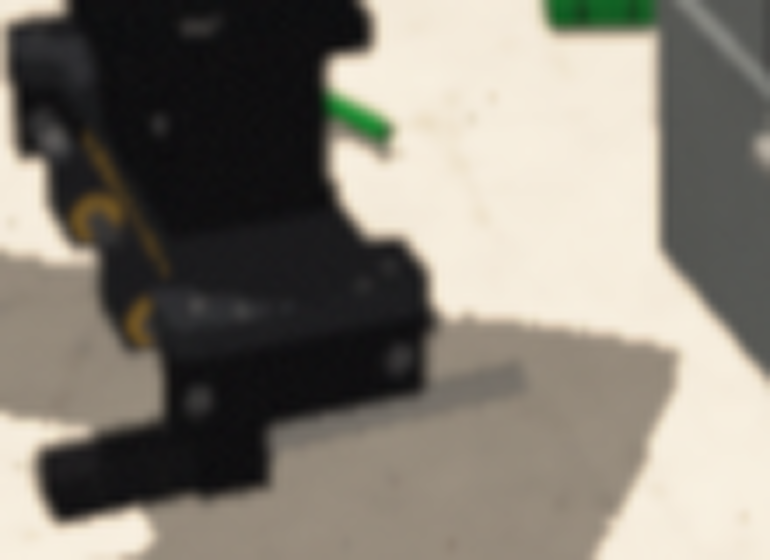

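Call:
send_rows --steps '[0.0, 0, 0, 0.012, 0, 0.0, 0, 0, 0.022, 0, 0.0, 0, 0, 0.026, 0, 0.0, 0, 0, 0.027, 0, 0.05, 0, 0, 0.027, 0, 0.05, 0, 0, 0.027, 0, 0.05, 0, 0, 0.027, 0, 0.05, 0, 0, 0.027, 0]'

```text
time: 24.5
position: [0.4499, -0.1006, -0.0281]
tool_rot: [-0.092, 0.996, -0.003, -0.017]
ft_force: [-0.2, 0.5, 0.4]
grip_width: 0.048
```

Call:
send_rows --steps '[0.06, 0, 0, -0.015, 0, 0.06, 0, 0, -0.05, 0, 0.06, 0.0, 0, -0.1, 0, 0.06, 0.0, 0, -0.15, 0, 0.06, 0, 0, -0.2, 0, 0.06, 0, 0, -0.22, 0, 0.06, 0, 0.0, -0.22, 0]'

```text
time: 25.38
position: [0.4582, -0.0988, 0.1941]
tool_rot: [-0.092, 0.996, -0.005, -0.014]
ft_force: [-0.4, -0.3, -0.0]
grip_width: 0.06
```

```bash
python3 - <<'E'
from look import *
c,e=chk2(); cv2.imwrite('pics/s24.png',c['color'][:,:,::-1]); to(.45,-.1,.2,191)
cam=cams.camera('wrist'); cv2.imwrite('pics/w24.png',cam['color'][:,:,::-1])
t=cams.camera('top'); cv2.imwrite('pics/t24.png',t['color'][:,:,::-1])
W=cloud(c); s=(W[...,2]>.006)&(W[...,2]<.05)&(W[...,0]>.37)&(W[...,0]<.57)&(W[...,1]>-.16)&(W[...,1]<-.05); Q=W[s]
for x in np.arange(.38,.57,.02):
    q=Q[abs(Q[:,0]-x)<.01]; print(x.round(2),len(q),q.mean(0).round(4) if len(q) else '',q[:,2].max().round(4) if len(q) else '')
# plate in lid frame: points under lid near catch
r=e-[82.5,0,110]; a=1.24
lx=r[...,0]*np.cos(a)-r[...,2]*np.sin(a); lz=r[...,0]*np.sin(a)+r[...,2]*np.cos(a)
# lid frame: rotate back
s=(lx<-170)&(lx>-203)&(lz<-15)&(lz>-60)&(abs(r[...,1])<60)
Q=np.c_[lx[s],r[...,1][s],lz[s]]; print('catch',len(Q)); 
if len(Q): print(np.percentile(Q,[5,50,95],axis=0).round(1))
E
```

```text
tip enc [-168.8   17.8  232.1] F enc [-0.4 -0.3 -0. ]
lid 147 [1.191 1.213 1.223]
t 25.425 pos [ 0.4571 -0.0984  0.1926] yaw -169.41 tilt 1.88 q6 -2.18 F [-0.8 -1.1  0.2] grip 0.0598
shift [ 0.0075 -0.0003 -0.0072] turn -0.0071
0.38 0  
0.4 73 [ 0.403  -0.1148  0.0161] 0.022
0.42 102 [ 0.4201 -0.1132  0.0165] 0.0231
0.44 101 [ 0.4403 -0.1095  0.0168] 0.0222
0.46 88 [ 0.4593 -0.1062  0.0165] 0.0226
0.48 40 [ 0.4798 -0.0991  0.0133] 0.0179
0.5 40 [ 0.4995 -0.0955  0.0136] 0.0177
0.52 41 [ 0.52   -0.0916  0.0131] 0.0177
0.54 38 [ 0.5402 -0.088   0.0133] 0.0171
0.56 1 [ 0.5505 -0.0834  0.0131] 0.0131
catch 233
[[-200.1   -2.8  -48.2]
 [-186.     9.2  -34. ]
 [-172.2   12.7  -17.2]]
```

View pics/s24.png

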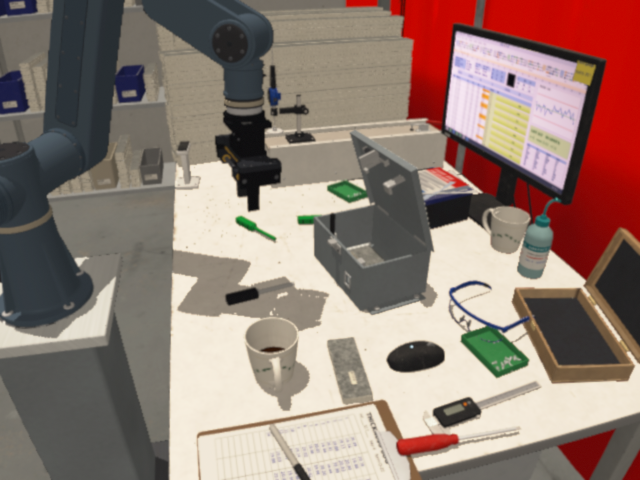

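View pics/t24.png

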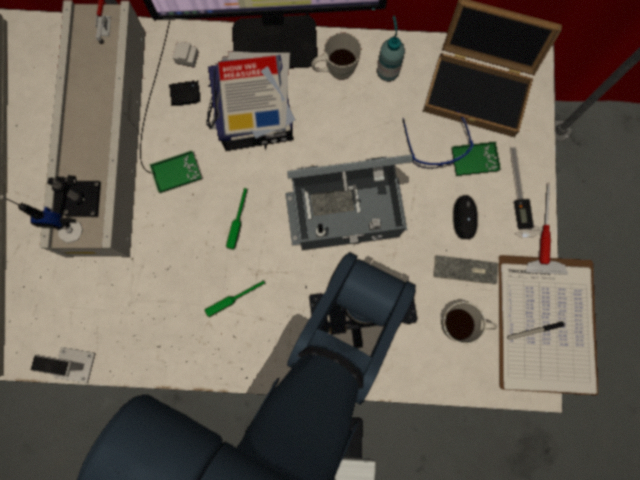

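The side view shows the cover standing open (right edge from about (430,245) up to (355,135)), the bar flat at (260,292), and the mug, sample and mouse where they were. The robot is clear of everything, so I'll hand in.

Call:
send_rows --steps '[0.06, 0, 0, 0, 0, 0.06, 0, 0, 0, 0, 0.06, 0, 0, 0, 0, 0.06, 0, 0, 0, 0]'

```text
time: 26.02
position: [0.456, -0.098, 0.1907]
tool_rot: [-0.092, 0.996, -0.003, -0.018]
ft_force: [0.2, 0.3, -0.0]
grip_width: 0.0599
```

```bash
python3 - <<'E'
from look import *
chk2()
from rig import hand_in
print(hand_in())
E
```

```text
tip enc [-170.8   19.   228.7] F enc [ 0.2  0.3 -0. ]
lid 141 [1.194 1.211 1.224]
the job is handed in; nothing more can be done
None
```

The cover is open and standing by itself, and I handed the job in at about 26 s of the 64 s allowed. No verdict was reported.

**What I did**
- **Release:** I pushed the bar's shank through the slot until the cover popped up, then laid the bar down flat.
- **Lifting:** I picked the bar up again, which differs from your description. The moves can only turn the tool about its own axis, so the fingers always point down and cannot reach under the edge. I used the shank to push the catch left (about 19 mm) and lift the edge past it, then moved clear to the right and swung the cover up.
- **Finish:** I laid the bar flat on the worktop again and raised the gripper clear.

**Last checks, from the side camera's depth readings**
- **Cover:** it stood at about 1.21 rad and did not change after I let go. The force had risen to 19 N, so I took it to be at its end stop. That is 0.04 rad below the nominal 1.25, probably camera error.
- **Catch:** it is back within about 1 mm of rest.
- **Bar:** it is level, with the handle's top at about 22 mm and so its centre at about 11–12 mm.
- **Bystanders:** the mug, sample and mouse look unmoved. I checked this by eye in the side and top pictures and did not measure it.
- **Robot:** it touches nothing; the wrist force reads about 0.

**What disagreed**
- **Fingertip height:** the real fingertips sit about 31 mm above the reported tool point. My first grasp closed on nothing because of this, and I corrected for it afterwards.
- **Enclosure position:** the top and side cameras differed by about 2–3 mm on where it stands.

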